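# Put distance pieces away in the rotary parts store

## Task

Put every loose distance piece from the rubber mat away in the rotary parts store, each in the bin for its own length: the sample on the dial shows which bin is which, so turn the knob until the right bin stands under the loading opening before you load it. When all are in, turn the store so that its blank quarter stands squarely under the opening and shuts it, and leave the spray can, tape and wrench where they are.

Things in the scene. Friction and masses are not known exactly. Their poses are not given: they have to be found in the camera images.
- opening (a point): Middle of the loading opening in the fixed grey octagonal case (310 mm across flats), level with the top of its white top plate, 60 mm above the bench. Frame: -x points from the case's centre out through the opening, z up. The opening, the only way in, spans 64 to 150 mm from the centre along -x (this point: 105 mm) and 55 mm to either side; dark strips 5 mm high edge it.
- drum (a joint): Angle (rad) of the grey drum in the case, counter-clockwise from above; at 0 its axes are the case's (frame of point opening). It turns two turns either way without a stop; light friction (0.15 N m) holds it where it is left. The short bin stands at the opening at 2.356, medium at 0.785, long at -0.785, the blank quarter at -2.356 (or a full turn more or less).
- hub (a point): Origin of the drum, on its axis, 8 mm above the bench; the frame turns with it. Thin walls along its x and y part four quarters: short bin (+x +y), medium bin (-x +y), long bin (-x -y), filled blank quarter (+x -y). Rim 145 mm radius outside, 141 inside, hub 50 mm radius; bin floor 16 mm, rim and walls 53 mm above the bench.
- knob_mid (a point): Middle of the black square knob on the drum's axis that turns the drum: 32 x 32 mm, 100 to 145 mm above the bench, sides parallel to the drum's x and y. Below it a steel dial, 66 mm radius, top at 68 mm, turns too and carries above each bin a fixed sample of its piece, across the radius 47 mm from the axis, top at 88 mm; none on the blank side.
- short_sector (a point): Middle of the floor of the bin for short pieces, 105 mm from the axis; turns with the drum.
- medium_sector (a point): Middle of the floor of the bin for medium pieces, 105 mm from the axis.
- long_sector (a point): Middle of the floor of the bin for long pieces, 105 mm from the axis.
- blank_sector (a point): Middle of the blank quarter (filled to 55 mm above the bench; this point is at floor level), 105 mm from the axis. With it under the opening the store is shut.
- spray: Bystander: white and blue spray can, 60 mm wide, 170 mm high; origin at the centre of its foot.
- tape: Bystander: black roll of tape, 90 mm wide, 20 mm high, lying flat; origin at the centre of its underside.
- wrench: Bystander: steel wrench, 190 mm long, lying on the bench.
- short_a: Short distance piece: aluminium bar 28 mm long, 20 x 20 mm in section, with a 12 mm bore shown at its ends; origin at its centre, x along its length. Starts lying on a 3 mm rubber mat. May be absent.
- short_b: Short distance piece: aluminium bar 28 mm long, 20 x 20 mm in section, with a 12 mm bore shown at its ends; origin at its centre, x along its length. Starts lying on a 3 mm rubber mat. May be absent.
- medium_a: Medium distance piece: aluminium bar 44 mm long, 20 x 20 mm in section, with a 12 mm bore shown at its ends; origin at its centre, x along its length. Starts lying on a 3 mm rubber mat. May be absent.
- medium_b: Medium distance piece: aluminium bar 44 mm long, 20 x 20 mm in section, with a 12 mm bore shown at its ends; origin at its centre, x along its length. Starts lying on a 3 mm rubber mat. May be absent.
- long_a: Long distance piece: aluminium bar 60 mm long, 20 x 20 mm in section, with a 12 mm bore shown at its ends; origin at its centre, x along its length. Starts lying on a 3 mm rubber mat. May be absent.
- long_b: Long distance piece: aluminium bar 60 mm long, 20 x 20 mm in section, with a 12 mm bore shown at its ends; origin at its centre, x along its length. Starts lying on a 3 mm rubber mat. May be absent.

How it is judged:
By the outcome, as a careful person would: the job done as asked, in the order asked, and still so for the second after the job is handed in, with the robot touching nothing.
Of short_a, short_b, medium_a, medium_b, long_a, long_b only 4 to 6 are there at a start; the rules pass over those that are not, and their reading is None.
At some moment in a run one of short_a, short_b, medium_a, medium_b, long_a, long_b may be knocked a few centimetres aside while the robot is not near it.
Once in a run the grip may slacken for a moment while it holds something.
It also fails if it takes over 210 s, if anything falls off the work surface, if the arm or the gripper's body presses on something with over 40 N, if the wrist force passes 120 N, or if a joint passes its speed limit or range.

## Robot

A 6-joint arm with a two-finger parallel gripper is mounted at the origin on the work surface. World frame = base frame: x ahead of the robot, y to its left, z up, the work surface at z = 0. Lengths are in mm, angles in rad, forces in N, time in s.
With the tool pointing down it reaches from about 275 to 1000 mm from the base axis. Payload 8.4 kg.
Tool frame: the origin (TCP) lies midway between the tips of the shut fingers; the grasp point (between the pads) lies 19 mm behind it; z points along the fingers, y is the line along which they close (so a half turn about z gives the same grasp; the last joint's range is limited). The gripper opens to 85 mm and grips with 20 to 120 N. Pads are 22 mm wide; open, the fingers measure 114 mm over their backs; the gripper's body (76 mm by 85 mm) begins 54 mm behind the grasp point. The pads swing forward as they close: fully open they stand 13 mm farther back than shut.
Start: joints at [1.115, 0.353, 1.633, -0, 1.155, -0.002], TCP at [273.989, 561.745, 231.281] pointing down, gripper open.
Joint ranges: [-2.63, 2.63], [-0.92, 2.1], [0.06, 2.66], [-1.3, 4.44], [0, 2.69], [-3.02, 3.02]. Speed limits (rad/s): [2.22, 2.22, 2.79, 3.14, 3.14, 3.14].

## Interface

Orientations are given as [roll, pitch, yaw] about the fixed x, y, z axes, in that order (R = Rz(yaw) Ry(pitch) Rx(roll)).
In Python, from rig import telemetry, optics, r gives the robot as it stands.
- The arm moves only by the tool play_rows, never from a script. Its arguments are lists of equal length, an entry for each row: "dp": the shift along the tool's x, y, z in units of 40 mm (1.0 is 40 mm), a list of three; "rot": the turn, a rotation vector about the tool's x, y, z in units of 6 degrees (1.0 is 6 degrees), a list of three. In form: {"dp": [[tx, ty, tz], ...], "rot": [[ax, ay, az], ...]}. A call has 1 to 5 rows; each row is the pose to reach, as a shift and turn from the pose commanded when the call began, along the tool's axes at that moment; what a row does not reach only later rows make up. A row lasts 1/12 s, in which the tool goes at most 41.7 mm and 7.16 degrees, less where a joint would pass 70% of its speed; a pose out of reach is approached as far as the arm can. A call with a gripper value outside its range is refused whole. "fingers" is the opening, from 0 (shut) to 1 (fully open), set as the call begins (left out, the last holds). The fingers move at their own pace and stop on an object; "grip_force" is the grip in N (left out, the last holds). Time passes only in rows, so rows that repeat a pose let the fingers close. It gives the time, the measured TCP pose, the force, the opening and the grip force at its end, in the units of the state.
- telemetry.sense(): the state, without advancing time (a new reading comes with each control period).
- optics.grab_frame(name): name is "scene" or "side" or "wrist"; returns a dict with "color" (420x560x3 uint8, red, green, blue), "mtx" (3x3 intrinsics, pixels), "D" ([k1, k2, p1, p2, k3] as OpenCV has them; the pictures are not rectified), "R" (3x3) and "t" (3): a world point X has camera coordinates R X + t; the wrist camera has in their place "mount" (4x4, takes a point from camera to tool coordinates, whose origin is the TCP and whose axes are the flange's). Camera axes: x right, y down, z forward; pixel columns grow to the right and rows downward; lengths in mm; the calibration is good to about 2 mm. A picture is of the moment at which its call begins: read the wrist's pose just before it. There is no depth.
- r.sign_off(): hands the job in; it is judged then, once.
The state is a dict: "clock": time; "qpos": joint angles; "qvel": joint speeds; "joint_efforts": joint torques, N m; "eef_pos": TCP position; "tcp_rot": TCP orientation; "contact_force": force on the tool from outside, world axes, zero at the start; "wrist_torque": the same for the moment, N m; "opening": opening from 0.0 (shut) to 1.0 (fully open); "grasp_force": force on a finger pad.
Only numpy, scipy, OpenCV 4.12 (cv2) and the standard library are available. Lean on these libraries where they do the work, as an engineer would, in place of code of your own. Each camera call takes 0.05 s, during which the arm holds its last target. There are 200 camera calls.

## Working session

There is one attempt and no reset: what is moved stays moved. The work goes in short steps, Python scripts to look and compute and a tool call to move; the robot and the scene stay as the last step left them, time stands still between calls to the robot, and variables do not carry over. Pictures are saved under pics/ and viewed, at most 14 in all, crops included, and the job is handed in when it is done.

Besides the shell and the picture viewer there is one more tool, called after "Request:" by a JSON object that holds its "name" and its "arguments". play_rows: Moves the arm, as the interface text tells. Its arguments: {"type":"object","properties":{"dp":{"type":"array"},"rot":{"type":"array"},"fingers":{"type":"number"},"grip_force":{"type":"number"}},"required":["dp","rot"]}

```bash
mkdir -p pics; ls
cat > h.py <<'E'
import numpy as np, cv2
from rig import telemetry, optics, r
from scipy.spatial.transform import Rotation as Ro
def save(n,f): cv2.imwrite(f'pics/{n}.png', f['color'][:,:,::-1])
E
python3 - <<'E'
from h import *
s=telemetry.sense(); print(s)
for n in ['scene','side']:
    f=optics.grab_frame(n); save(n+'0',f); np.savez(n+'0.npz',**f)
    print(n,f['mtx'],f['D'],f['R'],f['t'],-np.array(f['R']).T@np.array(f['t']))
a=cv2.imread('pics/scene0.png')
E
```

```text
pics
{'clock': 0.0, 'qpos': array([ 1.11462730e+00,  3.53675174e-01,  1.63417325e+00, -7.87289418e-07,
        1.15516854e+00, -2.42468404e-03]), 'qvel': array([-0.00027727, -0.00042237,  0.00022567,  0.00074602,  0.00194001,
       -0.00087002]), 'joint_efforts': array([ 1.76397873e-03, -6.05248332e+01, -3.42054641e+01,  2.08237020e-04,
        9.66766354e-03,  5.07948755e-05]), 'eef_pos': array([273.756823  , 561.31041055, 230.52805607]), 'tcp_rot': array([-3.14016834e+00, -2.73370025e-06,  2.68784863e+00]), 'contact_force': array([ 0.84735872, -0.58883529, -0.3405057 ]), 'wrist_torque': array([-0.05859182,  0.02705671,  0.00202109]), 'grasp_force': 0.0, 'opening': 0.997138278994692}
scene [[437.05206276   0.         281.91649806]
 [  0.         437.05206276 203.42804918]
 [  0.           0.           1.        ]] [0.02230484 0.         0.         0.         0.        ] [[ 0.67585821  0.73702247  0.00368239]
 [ 0.38299303 -0.3469316  -0.8561278 ]
 [-0.62970788  0.58003133 -0.51675104]] [-296.10598997 -124.69176273 1448.34532427] [1159.91620998 -665.10840891  642.77224703]
side [[459.30153635   0.         275.80092884]
 [  0.         459.30153635 210.66383601]
 [  0.           0.           1.        ]] [-0.05915901  0.          0.          0.          0.        ] [[ 0.94591142 -0.32379411 -0.02022295]
 [-0.21435581 -0.57698199 -0.78812649]
 [ 0.24352244  0.74983275 -0.615181  ]] [-511.67965844  171.58195577 1127.89970521] [ 246.11433149 -912.41530418  818.74308178]
```

View pics/scene0.png

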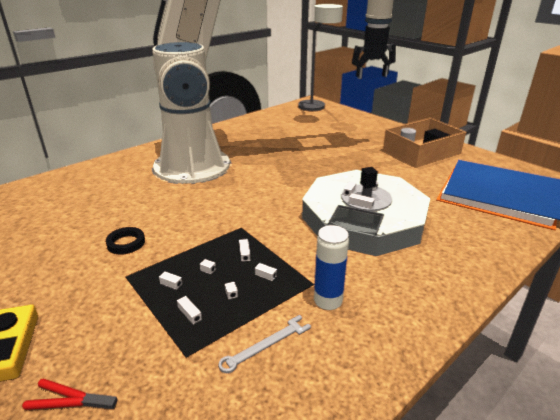

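View pics/side0.png

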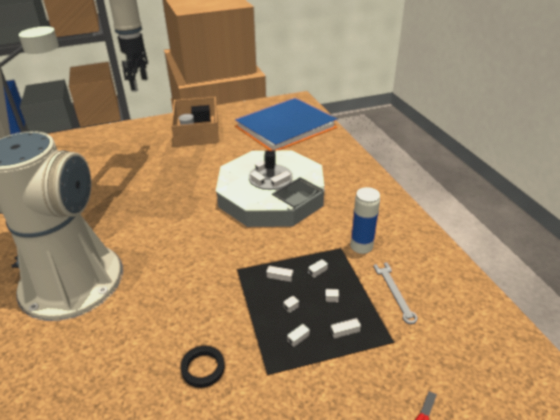

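The pictures show all six pieces on the mat: in the scene view, longs at (244,250) and (188,309), mediums at (171,281) and (265,271), shorts at (207,266) and (231,290). The store's knob top is at about (369,172), and the opening is near (357,220).

```bash
cat >> h.py <<'E'
def ray(f,px,z):
    """pixels -> world points on plane z"""
    u=cv2.undistortPoints(np.float64(px).reshape(-1,1,2),np.array(f['mtx']),np.array(f['D'])).reshape(-1,2)
    d=np.c_[u,np.ones(len(u))]@np.array(f['R']); c=-np.array(f['R']).T@np.array(f['t'])
    return c+d*((z-c[2])/d[:,2])[:,None]
def wrist():
    s=telemetry.sense(); f=optics.grab_frame('wrist')
    T=np.eye(4); T[:3,:3]=Ro.from_euler('xyz',s['tcp_rot']).as_matrix(); T[:3,3]=s['eef_pos']
    M=np.linalg.inv(T@np.array(f['mount'])); f['R']=M[:3,:3]; f['t']=M[:3,3]; return s,f
def proj(f,X):
    return cv2.projectPoints(np.float64(X).reshape(-1,1,3),cv2.Rodrigues(np.array(f['R']))[0],np.array(f['t']),np.array(f['mtx']),np.array(f['D']))[0].reshape(-1,2)
E
python3 - <<'E'
from h import *
np.set_printoptions(precision=1,suppress=True)
P={'scene':[(244,248),(188,307),(171,279),(265,270),(207,265),(231,289)],'side':[(280,272),(346,327),(299,334),(318,267),(291,302),(332,294)]}
for n in P:
    f=dict(np.load(n+'0.npz')); print(n,ray(f,P[n],18)[:,:2].tolist())
S={'scene':((369,172),[(333,219),(345,207),(383,215),(377,234)],[(302,211),(333,175),(408,177),(430,211)]),'side':((270,152),[(273,192),(302,178),(323,188),(296,206)],[])}
for n in S:
    f=dict(np.load(n+'0.npz')); k,o,c=S[n]
    print(n,'knob',ray(f,[k],145),'open',ray(f,o,62)[:,:2].tolist(),ray(f,o,62).mean(0))
s,f=wrist(); print(f['mount'],f['mtx'],f['D']); save('w0',f)
f=dict(np.load('side0.npz')); c=cv2.resize(f['color'][130:240,200:400],None,fx=4,fy=4,interpolation=3)[:,:,::-1]; cv2.imwrite('pics/c0.png',c)
E
```

```text
scene [[488.6961626092841, -168.11034824765352], [566.3047561354936, -370.07518335433303], [470.00569826566436, -351.9618420674078], [583.1002162021686, -183.70652668464578], [482.5712259355399, -268.40719109872475], [581.8296052169209, -275.96059165473434]]
side [[494.45392621336345, -168.3234991800748], [572.9530524320166, -371.549187639255], [471.9011264949004, -354.19310451344484], [587.3700889507131, -184.21695248032654], [486.63053809927027, -265.90531801038276], [583.4147551210488, -275.7581903563755]]
scene knob [[587.5 158.1 145. ]] open [[589.4642208241833, 29.283642361627244], [572.6407927918656, 93.61513748474249], [660.121283764091, 134.1214842432264], [699.8701913223435, 57.06387903355869]] [630.5  78.5  62. ]
side knob [[585.5 172.2 145. ]] open [[566.0136426317835, 93.82903830405678], [668.5554180184231, 130.87700263834927], [705.8942761186322, 62.42951009569822], [603.6653673761494, 10.325133114706546]] [636.   74.4  62. ]
[[   0.    -1.    -0.3   66.4]
 [   1.     0.     0.     0.3]
 [  -0.    -0.3    1.  -143.2]
 [   0.     0.     0.     1. ]] [[301.8   0.  272.6]
 [  0.  301.8 206. ]
 [  0.    0.    1. ]] [-0.  0.  0.  0.  0.]
```

View pics/c0.png

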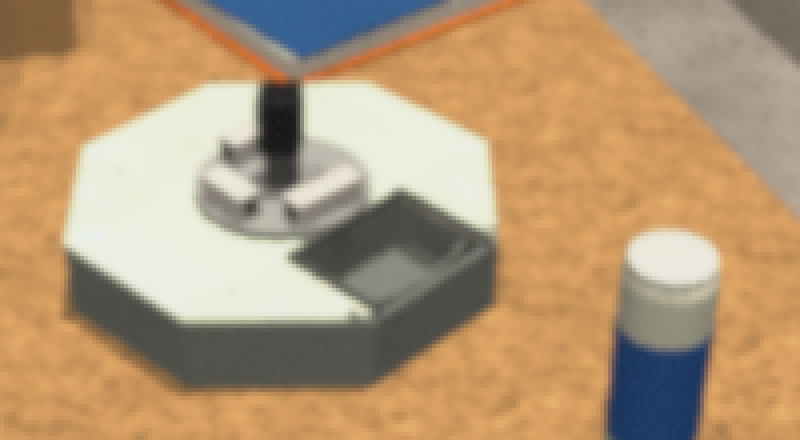

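The crop shows the knob at about (280,115), a sample on each side of the dial, and the opening at lower right. I'll move over the store and look down with the wrist camera.

Request:
{"name": "play_rows", "arguments": {"dp": [[-0.5,-0.3,0],[-1.3,-0.7,0],[-2.1,-1.15,0],[-2.9,-1.6,0],[-3.7,-2.0,0]], "rot": [[0,0,0],[0,0,0],[0,0,0],[0,0,0],[0,0,0]]}}

```text
clock: 0.57
eef_pos: [372.3, 423.3, 231.0]
tcp_rot: [-3.141, -0.0, 2.688]
contact_force: [0.2, 0.2, -0.3]
opening: 1.002
grasp_force: 0.0
```

Request:
{"name": "play_rows", "arguments": {"dp": [[-0.8,-0.4,0],[-1.6,-0.85,0],[-2.4,-1.3,0],[-3.2,-1.7,0],[-3.9,-2.1,0]], "rot": [[0,0,0],[0,0,0],[0,0,0],[0,0,0],[0,0,0]]}}

```text
clock: 0.98
eef_pos: [476.3, 279.2, 231.2]
tcp_rot: [-3.142, 0.0, 2.688]
contact_force: [0.5, 1.2, 0.9]
opening: 1.002
grasp_force: 0.0
```

Request:
{"name": "play_rows", "arguments": {"dp": [[-0.9,-0.5,0],[-1.8,-1.0,0],[-2.7,-1.5,0],[-3.4,-1.9,0],[-3.7,-2.0,0]], "rot": [[0,0,0],[0,0,0],[0,0,0],[0,0,0],[0,0,0]]}}

```text
clock: 1.4
eef_pos: [575.0, 140.6, 231.1]
tcp_rot: [-3.141, 0.001, 2.685]
contact_force: [-0.9, -0.5, -0.5]
opening: 0.999
grasp_force: 0.0
```

Request:
{"name": "play_rows", "arguments": {"dp": [[0,0,0],[0,0,0],[0,0,0]], "rot": [[0,0,0],[0,0,0],[0,0,0]]}}

```text
clock: 1.65
eef_pos: [572.5, 145.2, 231.0]
tcp_rot: [-3.141, -0.001, 2.688]
contact_force: [0.6, 0.4, -0.3]
opening: 1.0
grasp_force: 0.0
```

Run:
```python
from h import *
s,f=wrist(); save('w1',f); np.savez('w1.npz',**f); print(s['eef_pos'],s['tcp_rot'],s['qpos'],s['contact_force'])
```

```text
[572.46771523 145.21677049 231.01266345] [-3.14144093e+00 -9.63320529e-04  2.68820873e+00] [ 2.45595889e-01  3.00637379e-01  1.70882679e+00  5.56149968e-04
  1.13296360e+00 -8.72052598e-01] [ 0.56937598  0.36200438 -0.33226626]
```

View pics/w1.png

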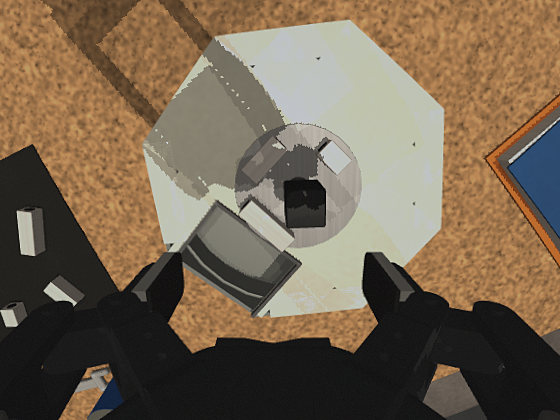

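The wrist view shows the opening at (170–300, 200–316), the dial centred at about (298,186), and samples at (267,225), (333,156) and (265,155, shaded). I'll rectify the view at sample height to read their lengths.

```bash
cat >> h.py <<'E'
def top(f,cx,cy,z,w=200,h=150,s=4,gain=1.0):
    """world-aligned picture: right = +x, up = +y, plane z"""
    q=np.float64([[cx-w/2,cy+h/2,z],[cx+w/2,cy+h/2,z],[cx+w/2,cy-h/2,z],[cx-w/2,cy-h/2,z]])
    gx,gy=np.meshgrid(cx-w/2+np.arange(w*s)/s,cy+h/2-np.arange(h*s)/s)
    p=proj(f,np.c_[gx.ravel(),gy.ravel(),np.full(gx.size,z)]).astype(np.float32).reshape(h*s,w*s,2)
    im=cv2.remap(f['color'],p[:,:,0],p[:,:,1],cv2.INTER_LINEAR)
    return np.clip(im*gain,0,255).astype(np.uint8)[:,:,::-1]
E
python3 - <<'E'
from h import *
f=dict(np.load('w1.npz'))
cv2.imwrite('pics/t1.png',top(f,600,140,88,200,200,3,1.3))
o=ray(f,[(219,200),(301,263),(264,316),(170,252)],63); print(o,o.mean(0))
print(ray(f,[(298,186)],68), ray(f,[(305,198)],145))
E
```

```text
[[558.50183399  88.93313321  63.        ]
 [663.5109498  136.96598056  63.        ]
 [707.53110856  68.40096766  63.        ]
 [587.13792997  10.28172878  63.        ]] [629.17045558  76.14545255  63.        ]
[[580.45098893 170.9351233   68.        ]] [[574.5887084  172.76559969 145.        ]]
```

View pics/t1.png

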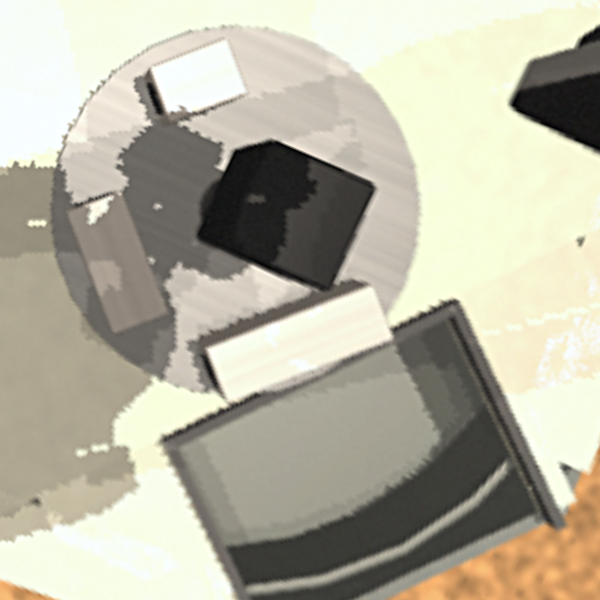

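The rectified view gives the long sample at the opening (59 mm edge), medium at (121,263) and short at (201,76). That puts the hub at about (584,170), the case yaw at about 115° and the drum at about −49°, so the long bin is nearly under the opening. Next I'll look over the mat.

Request:
{"name": "play_rows", "arguments": {"dp": [[-0.2,-0.6,0],[-0.4,-1.3,0],[-0.6,-2.0,0],[-0.8,-2.7,0],[-1.0,-3.4,0]], "rot": [[0,0,0],[0,0,0],[0,0,0],[0,0,0],[0,0,0]]}}

```text
clock: 2.12
eef_pos: [548.8, 4.9, 231.4]
tcp_rot: [3.141, -0.0, 2.69]
contact_force: [0.3, -0.2, 0.4]
opening: 0.998
grasp_force: 0.0
```

Request:
{"name": "play_rows", "arguments": {"dp": [[-0.2,-0.7,0],[-0.4,-1.4,0],[-0.6,-2.1,0],[-0.8,-2.8,0],[-1.0,-3.5,0]], "rot": [[0,0,0],[0,0,0],[0,0,0],[0,0,0],[0,0,0]]}}

```text
clock: 2.53
eef_pos: [523.7, -138.6, 231.5]
tcp_rot: [3.141, 0.0, 2.69]
contact_force: [1.0, -0.1, -0.1]
opening: 1.002
grasp_force: 0.0
```

Request:
{"name": "play_rows", "arguments": {"dp": [[-0.2,-0.7,0],[-0.4,-1.4,0],[-0.6,-2.1,0],[-0.8,-2.6,0],[-0.8,-2.9,0]], "rot": [[0,0,0],[0,0,0],[0,0,0],[0,0,0],[0,0,0]]}}

```text
clock: 2.95
eef_pos: [502.5, -258.0, 231.5]
tcp_rot: [-3.141, 0.001, 2.688]
contact_force: [-0.4, 0.4, 1.0]
opening: 1.002
grasp_force: 0.0
```

Request:
{"name": "play_rows", "arguments": {"dp": [[0,0,0],[0,0,0],[0,0,0]], "rot": [[0,0,0],[0,0,0],[0,0,0]]}}

```text
clock: 3.2
eef_pos: [502.2, -255.6, 231.3]
tcp_rot: [3.141, -0.0, 2.689]
contact_force: [0.2, 0.2, 0.1]
opening: 1.004
grasp_force: 0.0
```

```bash
cat >> h.py <<'E'
def pieces(f,thr=150):
    """bright pieces on the mat: (centre xy, long side, short side, axis angle deg), top face z=23"""
    M=None; out=[]
    im=top(f,527,-270,23,360,300,2)
    g=cv2.cvtColor(im,cv2.COLOR_BGR2GRAY); hsv=cv2.cvtColor(im,cv2.COLOR_BGR2HSV)
    m=((g>thr)&(hsv[:,:,1]<50)).astype(np.uint8)
    m=cv2.morphologyEx(m,cv2.MORPH_OPEN,np.ones((5,5),np.uint8))
    for c in cv2.findContours(m,cv2.RETR_EXTERNAL,cv2.CHAIN_APPROX_NONE)[0]:
        if cv2.contourArea(c)<700: continue
        (x,y),(w,h),a=cv2.minAreaRect(c); 
        if w<h: w,h,a=h,w,a+90
        if w/2>80: continue
        out.append((527-180+x/2,-270+150-y/2,w/2,h/2,-a)); cv2.drawContours(im,[np.int32(cv2.boxPoints(cv2.minAreaRect(c)))],-1,(0,0,255),1)
    return out,im
E
python3 - <<'E'
from h import *
s,f=wrist(); np.savez('w2.npz',**f); print(s['eef_pos'],s['tcp_rot'],s['qpos'][5])
o,im=pieces(f); cv2.imwrite('pics/m1.png',im)
for p in o: print(np.round(p,1))
E
```

```text
[ 502.2054778  -255.64646939  231.25127737] [ 3.14109124e+00 -3.76777023e-04  2.68873092e+00] -1.5919963667490757Traceback (most recent call last):
  File "<stdin>", line 3, in <module>
  File "h.py", line 35, in pieces
    out.append((527-180+x/2,-270+150-y/2,w/2,h/2,-a)); cv2.drawContours(im,[np.int32(cv2.boxPoints(cv2.minAreaRect(c)))],-1,(0,0,255),1)
                                                       ~~~~~~~~~~~~~~~~^^^^^^^^^^^^^^^^^^^^^^^^^^^^^^^^^^^^^^^^^^^^^^^^^^^^^^^^^^^^^^^^^
cv2.error: OpenCV(4.12.0) :-1: error: (-5:Bad argument) in function 'drawContours'
> Overload resolution failed:
>  - Layout of the output array image is incompatible with cv::Mat
>  - Expected Ptr<cv::UMat> for argument 'image'
```

```bash
sed -i 's/return np.clip(im\*gain,0,255).astype(np.uint8)\[:,:,::-1\]/return np.ascontiguousarray(np.clip(im*gain,0,255).astype(np.uint8)[:,:,::-1])/' h.py
python3 - <<'E'
from h import *
f=dict(np.load('w2.npz'))
o,im=pieces(f); cv2.imwrite('pics/m1.png',im)
for p in o: print(np.round(p,1))
E
```

```text
[ 572.  -370.    60.8   21.    -2.5]
[ 470.5 -352.5   44.8   21.3 -158.7]
[ 583.2 -275.1   29.4   20.4  -23. ]
[ 485.8 -267.1   28.3   20.9 -161.6]
[ 586.8 -183.1   45.1   20.6 -161. ]
[ 493.3 -168.4   60.3   20.8  -33.5]
```

View pics/m1.png

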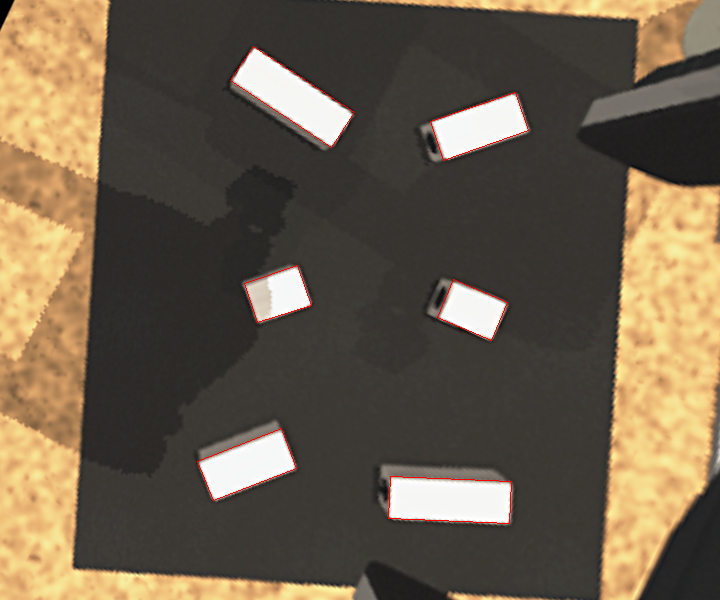

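All six pieces are found, with lengths matching 60, 45 and 28 mm. I'll write a small planner that converts a target TCP pose into tool-axis units.

```bash
cat > plan.py <<'E'
import sys,json
from h import *
def plan(wps,q=0.05):
    """waypoints (x,y,z,yaw deg), each split in calls of <=5 rows at full pace; prints target per call"""
    s=telemetry.sense(); p=np.array(s['eef_pos']); y=s['tcp_rot'][2]
    print('now',np.round(p,1),round(np.degrees(y),1),'f',round(s['opening'],3),s['grasp_force'].__round__(1),'t',round(s['clock'],1))
    for w in wps:
        w=np.array(w,float); ty=np.radians(w[3])
        while True:
            d=w[:3]-p; a=(ty-y+np.pi)%(2*np.pi)-np.pi
            if abs(np.degrees(w[3]-np.degrees(y)))<0: break
            k=max(np.linalg.norm(d)/195,abs(np.degrees(a))/33,1e-9); n=max(1,int(np.ceil(k)))
            R=np.array([[np.cos(y),np.sin(y),0],[np.sin(y),-np.cos(y),0],[0,0,-1]])
            u=np.round(R.T@(d/n)/40/q)*q; r=round(-np.degrees(a/n)/6/q)*q
            rows=int(np.ceil(max(np.linalg.norm(u)*40/41,abs(r)*6/7)))
            print(' dp',np.round(u,2).tolist(),'rz',round(r,2),'rows',max(rows,1),'->',np.round(p+R@u*40,1).tolist())
            p=p+R@u*40; y-=np.radians(r*6)
            if n==1: break
if __name__=='__main__': plan(json.loads(sys.argv[1]))
E
python3 plan.py '[[493.3,-168.4,60,146.5],[493.3,-168.4,4,146.5]]'
```

```text
now [ 502.3 -255.6  231.3] 154.1 f 1.003 0.0 t 3.2
 dp [1.15, 1.85, 4.3] rz 1.25 rows 5 -> [493.3, -169.0, 59.3]
 dp [0.0, 0.0, 1.4] rz 0.0 rows 2 -> [493.3, -169.0, 3.3]
```

Request:
{"name": "play_rows", "arguments": {"dp": [[0.5,0.8,0.5],[0.9,1.4,1.3],[1.15,1.85,2.3],[1.15,1.85,3.3],[1.15,1.85,4.2]], "rot": [[0,0,0.5],[0,0,1.25],[0,0,1.25],[0,0,1.25],[0,0,1.25]], "fingers": 0.7}}

```text
clock: 3.67
eef_pos: [493.4, -167.9, 62.4]
tcp_rot: [3.141, 0.001, 2.56]
contact_force: [0.7, -0.8, -0.4]
opening: 0.701
grasp_force: 0.0
```

Request:
{"name": "play_rows", "arguments": {"dp": [[0,0,0],[0,0,0.7],[0,0,1.2],[0,0,1.45],[0,0,1.45]], "rot": [[0,0,0],[0,0,0],[0,0,0],[0,0,0],[0,0,0]]}}

```text
clock: 4.08
eef_pos: [492.8, -169.9, 5.0]
tcp_rot: [-3.141, -0.002, 2.557]
contact_force: [-0.7, -0.5, 0.5]
opening: 0.702
grasp_force: 0.0
```

Request:
{"name": "play_rows", "arguments": {"dp": [[0,0,0],[0,0,0],[0,0,0],[0,0,0],[0,0,0]], "rot": [[0,0,0],[0,0,0],[0,0,0],[0,0,0],[0,0,0]], "fingers": 0, "grip_force": 60}}

```text
clock: 4.5
eef_pos: [494.3, -170.8, 7.0]
tcp_rot: [3.141, 0.002, 2.557]
contact_force: [-1.1, 0.7, 9.6]
opening: 0.216
grasp_force: 59.1
```

Request:
{"name": "play_rows", "arguments": {"dp": [[0,0,0],[0,0,0],[0,0,0],[0,0,0],[0,0,0]], "rot": [[0,0,0],[0,0,0],[0,0,0],[0,0,0],[0,0,0]]}}

```text
clock: 4.92
eef_pos: [494.3, -170.8, 7.0]
tcp_rot: [3.141, 0.002, 2.557]
contact_force: [-1.3, 0.4, 8.9]
opening: 0.219
grasp_force: 59.1
```

```bash
python3 plan.py '[[494,-171,60,146.5],[494,-171,215,146.5],[646.5,83.3,215,115],[646.5,83.3,90,115],[646.5,83.3,26,115]]'
python3 - <<'E'
from h import *
for n,p in [('scene',(330,302)),('side',(364,247))]:
    f=dict(np.load(n+'0.npz')); print(ray(f,[p],0))
E
```

```text
now [ 494.3 -170.8    7. ] 146.5 f 0.219 59.1 t 4.9
 dp [0.0, -0.0, -1.3] rz 0.0 rows 2 -> [494.3, -170.8, 59.0]
 dp [0.0, -0.0, -3.9] rz 0.0 rows 4 -> [494.3, -170.8, 215.0]
 dp [0.15, 3.7, 0.0] rz 2.6 rows 4 -> [571.0, -44.1, 215.0]
 dp [1.15, 3.5, 0.0] rz 2.65 rows 4 -> [646.7, 82.3, 215.0]
 dp [0.0, 0.0, 3.15] rz 0.0 rows 4 -> [646.7, 82.3, 89.0]
 dp [0.0, 0.0, 1.6] rz 0.0 rows 2 -> [646.7, 82.3, 25.0]
[[ 734.6467565  -136.81109104    0.        ]]
[[ 7.36974706e+02 -1.41545186e+02  1.13686838e-13]]
```

Request:
{"name": "play_rows", "arguments": {"dp": [[0,0,-0.4],[0,0,-1.2],[0,0,-2.2],[0,0,-3.2],[0,0,-4.2]], "rot": [[0,0,0],[0,0,0],[0,0,0],[0,0,0],[0,0,0]]}}

```text
clock: 5.33
eef_pos: [492.8, -170.4, 175.9]
tcp_rot: [3.141, 0.001, 2.557]
contact_force: [1.7, -0.8, -1.6]
opening: 0.218
grasp_force: 59.0
```

Request:
{"name": "play_rows", "arguments": {"dp": [[0,0.5,-1.1],[0.05,1.2,-1.1],[0.1,2.0,-1.1],[0.1,2.9,-1.1],[0.15,3.7,-1.1]], "rot": [[0,0,0.5],[0,0,1.0],[0,0,1.6],[0,0,2.2],[0,0,2.6]]}}

```text
clock: 5.75
eef_pos: [571.0, -42.4, 219.0]
tcp_rot: [3.14, 0.002, 2.281]
contact_force: [0.8, -0.1, -1.0]
opening: 0.214
grasp_force: 59.0
```

Request:
{"name": "play_rows", "arguments": {"dp": [[0.3,0.9,0],[0.6,1.7,0],[0.9,2.6,0],[1.1,3.2,0],[1.15,3.5,0]], "rot": [[0,0,0.7],[0,0,1.4],[0,0,2.0],[0,0,2.5],[0,0,2.65]]}}

```text
clock: 6.17
eef_pos: [646.8, 86.0, 218.2]
tcp_rot: [3.14, -0.0, 2.006]
contact_force: [0.3, 0.2, -1.0]
opening: 0.217
grasp_force: 59.0
```

Request:
{"name": "play_rows", "arguments": {"dp": [[0,0,0],[0,0,0.8],[0,0,1.7],[0,0,2.6],[0,0,3.1]], "rot": [[0,0,0],[0,0,0],[0,0,0],[0,0,0],[0,0,0]]}}

```text
clock: 6.58
eef_pos: [643.1, 81.6, 90.4]
tcp_rot: [-3.138, -0.001, 2.007]
contact_force: [-0.4, 0.1, -1.1]
opening: 0.22
grasp_force: 59.0
```

```bash
python3 - <<'E'
from h import *
s,f=wrist(); save('w3',f); print(s['eef_pos'],s['tcp_rot'],s['opening'],s['grasp_force'])
E
python3 plan.py '[[646.5,83.3,26,115]]'
```

```text
[643.1083745   81.60932362  90.37735677] [-3.13799567e+00 -9.40354221e-04  2.00737559e+00] 0.2195443322115971 58.97081136703491
now [641.3  81.4  87.4] 115.0 f 0.215 59.0 t 6.6
 dp [-0.0, 0.15, 1.55] rz 0.0 rows 2 -> [646.8, 83.9, 25.4]
```

View pics/w3.png

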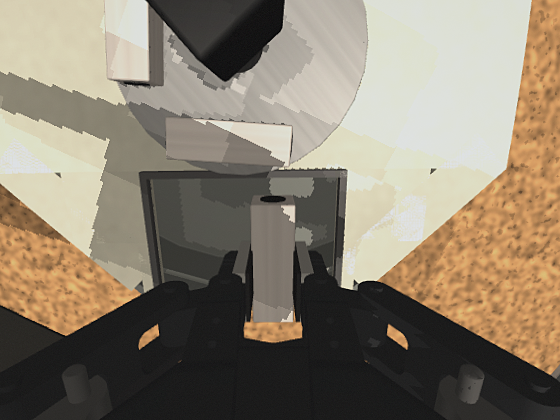

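The piece is held square, right of the opening's middle and inside its edges (140–348 px). I'll lower it and release.

Request:
{"name": "play_rows", "arguments": {"dp": [[0,0.1,0.3],[0,0.1,0.9],[0,0.1,1.4],[0,0.1,1.5],[0,0.1,1.5]], "rot": [[0,0,0],[0,0,0],[0,0,0],[0,0,0],[0,0,0]]}}

```text
clock: 7.05
eef_pos: [649.2, 84.1, 33.4]
tcp_rot: [-3.141, -0.0, 2.007]
contact_force: [0.1, 0.0, -0.3]
opening: 0.216
grasp_force: 59.0
```

Request:
{"name": "play_rows", "arguments": {"dp": [[0,0,0],[0,0,0],[0,0,0],[0,0,0],[0,0,0]], "rot": [[0,0,0],[0,0,0],[0,0,0],[0,0,0],[0,0,0]], "fingers": 0.36}}

```text
clock: 7.47
eef_pos: [649.7, 84.5, 34.2]
tcp_rot: [3.14, 0.0, 2.007]
contact_force: [-0.0, 0.5, 0.2]
opening: 0.358
grasp_force: 0.0
```

Request:
{"name": "play_rows", "arguments": {"dp": [[0,0,-0.3],[0,0,-1.0],[0,0,-2.0],[0,0,-3.0],[0,0,-4.0]], "rot": [[0,0,0],[0,0,0],[0,0,0],[0,0,0],[0,0,0]]}}

```text
clock: 7.88
eef_pos: [648.8, 84.4, 195.9]
tcp_rot: [-3.142, 0.0, 2.007]
contact_force: [0.7, 0.4, 0.3]
opening: 0.354
grasp_force: 0.0
```

```bash
python3 - <<'E'
from h import *
s,f=wrist(); np.savez('w4.npz',**f); print(s['eef_pos'],s['tcp_rot'],s['opening'],s['grasp_force'])
cv2.imwrite('pics/t4.png',top(f,606,120,60,220,200,3,1.2))
E
python3 plan.py '[[572,-370,215,177.5],[572,-370,60,177.5],[572,-370,9,177.5]]'
```

```text
[648.80842792  84.35472642 195.90511382] [-3.14154215e+00  7.15623101e-06  2.00714877e+00] 0.35408612334536765 0.0
now [653.1  84.9 205. ] 115.0 f 0.364 0.0 t 7.9
 dp [-3.15, -2.2, -0.1] rz -3.45 rows 4 -> [626.6, -66.5, 209.0]
 dp [-2.15, -3.2, -0.05] rz -3.5 rows 4 -> [598.7, -218.1, 211.0]
 dp [-0.9, -3.75, -0.1] rz -3.45 rows 4 -> [572.5, -370.1, 215.0]
 dp [0.0, 0.0, 3.9] rz 0.0 rows 4 -> [572.5, -370.1, 59.0]
 dp [0.0, 0.0, 1.25] rz 0.0 rows 2 -> [572.5, -370.1, 9.0]
```

View pics/t4.png

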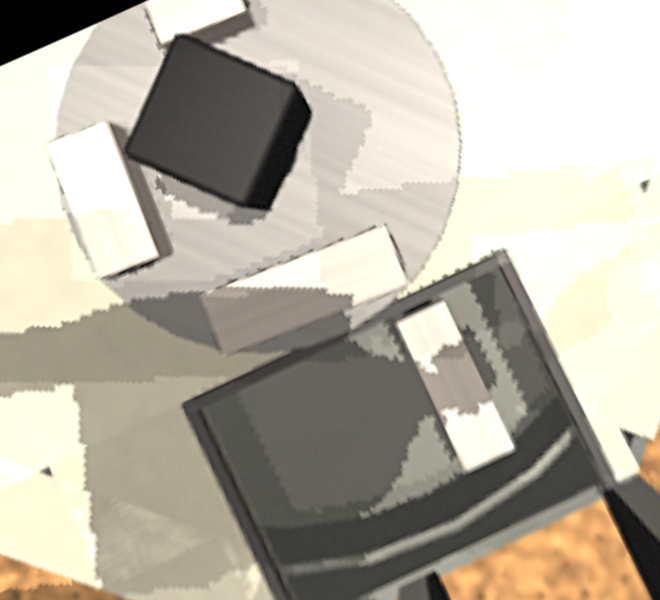

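The crop shows the long piece lying in the bin at (455,385). On to the second long, re-measuring from above it.

Request:
{"name": "play_rows", "arguments": {"dp": [[-0.5,-0.4,0],[-1.2,-0.9,0],[-1.9,-1.3,0],[-2.5,-1.8,0],[-3.15,-2.2,0]], "rot": [[0,0,-0.6],[0,0,-1.4],[0,0,-2.1],[0,0,-2.8],[0,0,-3.45]], "fingers": 0.7}}

```text
clock: 8.35
eef_pos: [621.9, -68.2, 194.2]
tcp_rot: [3.141, 0.0, 2.372]
contact_force: [0.7, -0.1, 0.6]
opening: 0.698
grasp_force: 0.0
```

Request:
{"name": "play_rows", "arguments": {"dp": [[-0.4,-0.7,0],[-0.9,-1.3,0],[-1.3,-2.0,0],[-1.7,-2.6,0],[-2.15,-3.2,0]], "rot": [[0,0,-0.7],[0,0,-1.4],[0,0,-2.1],[0,0,-2.8],[0,0,-3.5]]}}

```text
clock: 8.77
eef_pos: [594.2, -220.0, 194.2]
tcp_rot: [3.142, 0.0, 2.738]
contact_force: [0.3, 0.0, -0.5]
opening: 0.704
grasp_force: 0.0
```

Request:
{"name": "play_rows", "arguments": {"dp": [[-0.2,-0.8,0],[-0.4,-1.7,0],[-0.6,-2.6,0],[-0.8,-3.3,0],[-0.9,-3.7,0]], "rot": [[0,0,-0.7],[0,0,-1.4],[0,0,-2.1],[0,0,-2.8],[0,0,-3.45]]}}

```text
clock: 9.18
eef_pos: [568.6, -372.2, 194.2]
tcp_rot: [-3.14, 0.001, 3.098]
contact_force: [0.8, 0.3, 0.6]
opening: 0.704
grasp_force: 0.0
```

Request:
{"name": "play_rows", "arguments": {"dp": [[0,0,0],[0,0,0]], "rot": [[0,0,0],[0,0,0]]}}

```text
clock: 9.35
eef_pos: [569.0, -369.5, 193.7]
tcp_rot: [3.141, 0.0, 3.093]
contact_force: [0.1, 0.5, -1.0]
opening: 0.7
grasp_force: 0.0
```

```bash
cat > look.py <<'E'
from h import *
s,f=wrist(); print(np.round(s['eef_pos'],1),np.degrees(s['tcp_rot'][2]))
for p in pieces(f)[0]: print(np.round(p,1))
E
python3 look.py; python3 plan.py '[[572,-370,60,177.5],[572,-370,9,177.5]]'
```

```text
[ 569.  -369.5  193.7] 177.22153533159513
[ 571.8 -370.1   60.5   20.2   -3. ]
[ 470.4 -352.7   43.7   20.2 -158.7]
[ 583.3 -275.2   28.8   20.5  -22.2]
[ 485.8 -267.4   28.6   20.4 -160.9]
[ 586.8 -183.4   45.1   21.  -160.7]
now [ 569.3 -368.5  193.6] 177.3 f 0.696 0.0 t 9.4
 dp [-0.05, -0.05, 3.35] rz -0.05 rows 4 -> [571.2, -370.6, 59.6]
 dp [-0.0, 0.0, 1.25] rz 0.0 rows 2 -> [571.2, -370.6, 9.6]
```

Request:
{"name": "play_rows", "arguments": {"dp": [[-0.05,-0.05,0.7],[-0.05,-0.05,1.6],[-0.05,-0.05,2.5],[-0.05,-0.05,3.3],[-0.05,-0.05,3.8]], "rot": [[0,0,0],[0,0,0],[0,0,0],[0,0,0],[0,0,0]]}}

```text
clock: 9.82
eef_pos: [570.2, -368.1, 38.2]
tcp_rot: [3.139, -0.003, 3.096]
contact_force: [-0.5, -0.4, 0.2]
opening: 0.701
grasp_force: 0.0
```

Request:
{"name": "play_rows", "arguments": {"dp": [[0,0,0.4],[0,0,0.8],[0,0,0.8],[0,0,0.8]], "rot": [[0,0,0],[0,0,0],[0,0,0],[0,0,0]]}}

```text
clock: 10.15
eef_pos: [571.2, -369.3, 9.0]
tcp_rot: [3.141, -0.002, 3.097]
contact_force: [0.4, 0.1, -0.2]
opening: 0.7
grasp_force: 0.0
```

Request:
{"name": "play_rows", "arguments": {"dp": [[0,0,0],[0,0,0],[0,0,0],[0,0,0],[0,0,0]], "rot": [[0,0,0],[0,0,0],[0,0,0],[0,0,0],[0,0,0]], "fingers": 0, "grip_force": 60}}

```text
clock: 10.57
eef_pos: [572.1, -371.4, 10.9]
tcp_rot: [-3.141, 0.002, 3.096]
contact_force: [-0.8, 1.1, 6.5]
opening: 0.215
grasp_force: 59.4
```

Request:
{"name": "play_rows", "arguments": {"dp": [[0,0,0],[0,0,-0.4],[0,0,-1.2],[0,0,-2.2],[0,0,-3.2]], "rot": [[0,0,0],[0,0,0],[0,0,0],[0,0,0],[0,0,0]]}}

```text
clock: 10.98
eef_pos: [570.6, -370.6, 138.4]
tcp_rot: [3.141, -0.001, 3.096]
contact_force: [2.2, 0.1, -0.3]
opening: 0.216
grasp_force: 58.7
```

Request:
{"name": "play_rows", "arguments": {"dp": [[0,0,-0.9],[0,0,-1.8],[0,0,-2.0]], "rot": [[0,0,0],[0,0,0],[0,0,0]]}}

```text
clock: 11.23
eef_pos: [573.7, -372.6, 225.0]
tcp_rot: [-3.137, 0.009, 3.096]
contact_force: [0.8, -0.5, -0.1]
opening: 0.213
grasp_force: 58.7
```

```bash
python3 plan.py '[[610,66.3,215,115],[610,66.3,90,115],[610,66.3,28,115]]'
```

```text
now [ 573.7 -372.6  225. ] 177.4 f 0.213 58.7 t 11.2
 dp [-0.15, 3.65, 0.1] rz 3.45 rows 4 -> [586.4, -227.0, 221.0]
 dp [1.2, 3.5, 0.1] rz 3.45 rows 4 -> [597.7, -79.5, 217.0]
 dp [2.3, 2.85, 0.05] rz 3.5 rows 4 -> [610.8, 66.4, 215.0]
 dp [0.0, -0.0, 3.15] rz 0.0 rows 4 -> [610.8, 66.4, 89.0]
 dp [0.0, -0.0, 1.55] rz 0.0 rows 2 -> [610.8, 66.4, 27.0]
```

Request:
{"name": "play_rows", "arguments": {"dp": [[0,0.5,0],[0,1.3,0],[-0.05,2.1,0.05],[-0.1,2.9,0.1],[-0.15,3.65,0.1]], "rot": [[0,0,0.5],[0,0,1.2],[0,0,2.0],[0,0,2.8],[0,0,3.45]]}}

```text
clock: 11.65
eef_pos: [583.4, -223.8, 213.1]
tcp_rot: [3.141, -0.0, 2.73]
contact_force: [0.2, -0.6, -1.1]
opening: 0.214
grasp_force: 58.8
```

Request:
{"name": "play_rows", "arguments": {"dp": [[0.2,0.7,0],[0.5,1.4,0],[0.7,2.1,0.05],[1.0,2.8,0.1],[1.2,3.5,0.1]], "rot": [[0,0,0.7],[0,0,1.4],[0,0,2.1],[0,0,2.8],[0,0,3.45]]}}

```text
clock: 12.07
eef_pos: [594.3, -76.2, 209.1]
tcp_rot: [-3.141, -0.001, 2.37]
contact_force: [0.5, -0.1, -0.8]
opening: 0.214
grasp_force: 58.8
```

Request:
{"name": "play_rows", "arguments": {"dp": [[0.5,0.6,0],[1.0,1.2,0],[1.5,1.9,0],[2.0,2.5,0],[2.3,2.85,0.05]], "rot": [[0,0,0.8],[0,0,1.6],[0,0,2.4],[0,0,3.1],[0,0,3.5]]}}

```text
clock: 12.48
eef_pos: [608.4, 71.1, 207.8]
tcp_rot: [3.14, -0.0, 2.004]
contact_force: [2.2, -0.9, -0.9]
opening: 0.213
grasp_force: 64.2
```

Request:
{"name": "play_rows", "arguments": {"dp": [[0,0,0],[0,0,0.8],[0,0,1.7],[0,0,2.6],[0,0,3.1]], "rot": [[0,0,0],[0,0,0],[0,0,0],[0,0,0],[0,0,0]]}}

```text
clock: 12.9
eef_pos: [606.1, 67.2, 79.9]
tcp_rot: [-3.138, -0.001, 2.008]
contact_force: [-1.1, -0.2, 0.1]
opening: 0.213
grasp_force: 64.3
```

```bash
python3 plan.py '[[610,66.3,28,115]]'
```

```text
now [606.1  67.2  79.9] 115.0 f 0.213 64.3 t 12.9
 dp [-0.05, 0.1, 1.3] rz 0.0 rows 2 -> [610.6, 67.1, 27.9]
```

Request:
{"name": "play_rows", "arguments": {"dp": [[0,0.1,0.3],[0,0.1,0.8],[0,0.1,1.2],[0,0.1,1.2],[0,0.1,1.2]], "rot": [[0,0,0],[0,0,0],[0,0,0],[0,0,0],[0,0,0]]}}

```text
clock: 13.32
eef_pos: [612.0, 69.4, 35.4]
tcp_rot: [-3.141, -0.0, 2.007]
contact_force: [0.3, 0.4, -0.1]
opening: 0.212
grasp_force: 64.3
```

Request:
{"name": "play_rows", "arguments": {"dp": [[0,0,0],[0,0,0],[0,0,0],[0,0,0],[0,0,0]], "rot": [[0,0,0],[0,0,0],[0,0,0],[0,0,0],[0,0,0]], "fingers": 0.36}}

```text
clock: 13.73
eef_pos: [612.2, 69.9, 36.0]
tcp_rot: [3.141, 0.0, 2.007]
contact_force: [-0.2, 0.2, -0.3]
opening: 0.362
grasp_force: 0.0
```

Request:
{"name": "play_rows", "arguments": {"dp": [[0,0,-0.3],[0,0,-1.0],[0,0,-2.0],[0,0,-3.0],[0,0,-4.0]], "rot": [[0,0,0],[0,0,0],[0,0,0],[0,0,0],[0,0,0]]}}

```text
clock: 14.15
eef_pos: [611.4, 69.8, 197.9]
tcp_rot: [-3.141, -0.0, 2.007]
contact_force: [0.8, -0.2, 0.1]
opening: 0.357
grasp_force: 0.0
```

Request:
{"name": "play_rows", "arguments": {"dp": [[0,0,0],[0,0,0]], "rot": [[0,0,0],[0,0,0]]}}

```text
clock: 14.32
eef_pos: [613.6, 70.1, 199.3]
tcp_rot: [3.135, 0.002, 2.007]
contact_force: [-0.4, 0.5, -1.0]
opening: 0.358
grasp_force: 0.0
```

```bash
python3 - <<'E'
from h import *
s,f=wrist(); np.savez('w5.npz',**f); print(s['eef_pos'],s['tcp_rot'])
cv2.imwrite('pics/t5.png',top(f,600,130,60,220,200,3,1.2))
E
python3 plan.py '[[584,170,210,68],[584,170,112,68]]'
```

```text
[613.6387372   70.05005939 199.29039192] [3.13546431e+00 2.08301486e-03 2.00718964e+00]
now [612.2  69.9 197. ] 115.0 f 0.36 0.0 t 14.4
 dp [1.3, 0.2, -0.15] rz 3.9 rows 4 -> [597.5, 120.4, 203.0]
 dp [1.25, -0.3, -0.2] rz 3.95 rows 4 -> [584.1, 170.0, 211.0]
 dp [-0.0, -0.0, 2.45] rz 0.0 rows 3 -> [584.1, 170.0, 113.0]
```

View pics/t5.png

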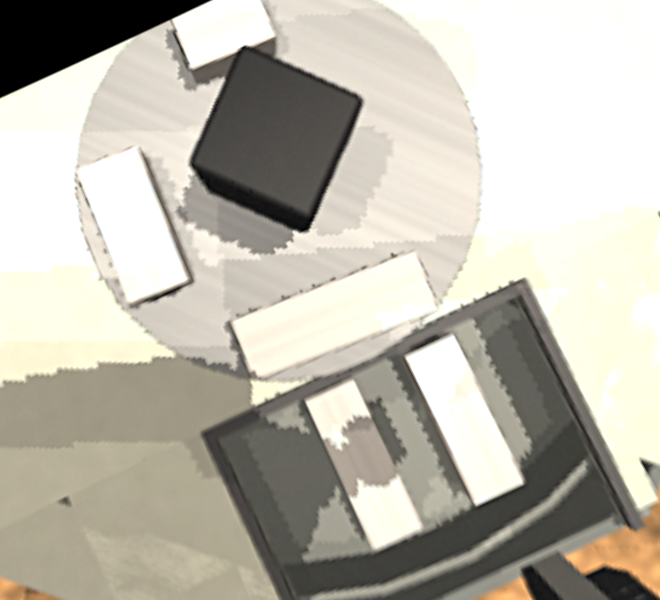

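Both longs lie side by side in the long bin, at (365,465) and (465,420). Next I'll grip the knob and turn the drum 90° or so to the medium bin.

Request:
{"name": "play_rows", "arguments": {"dp": [[0.2,0,0],[0.5,0.1,0],[0.8,0.1,-0.1],[1.1,0.2,-0.15],[1.3,0.2,-0.15]], "rot": [[0,0,0.6],[0,0,1.5],[0,0,2.4],[0,0,3.3],[0,0,4.1]], "fingers": 0.75}}

```text
clock: 14.78
eef_pos: [596.2, 121.2, 200.0]
tcp_rot: [-3.139, 0.0, 1.573]
contact_force: [0.3, 0.0, 1.2]
opening: 0.749
grasp_force: 0.0
```

Request:
{"name": "play_rows", "arguments": {"dp": [[0.3,-0.1,0],[0.6,-0.1,0],[0.9,-0.2,0],[1.2,-0.3,-0.1],[1.25,-0.3,-0.1]], "rot": [[0,0,0.8],[0,0,1.7],[0,0,2.6],[0,0,3.5],[0,0,4.1]]}}

```text
clock: 15.2
eef_pos: [583.2, 171.6, 204.0]
tcp_rot: [-3.139, 0.001, 1.144]
contact_force: [0.4, -0.5, -0.2]
opening: 0.748
grasp_force: 0.0
```

Request:
{"name": "play_rows", "arguments": {"dp": [[0,0,0],[0,0,0]], "rot": [[0,0,0],[0,0,0]]}}

```text
clock: 15.37
eef_pos: [583.9, 170.1, 204.0]
tcp_rot: [-3.14, 0.002, 1.151]
contact_force: [0.5, -0.1, -0.4]
opening: 0.751
grasp_force: 0.0
```

```bash
python3 - <<'E'
from h import *
s,f=wrist(); c=proj(f,[[583.5+16*np.sqrt(2)*np.cos(np.radians(a+65.5)),169.5+16*np.sqrt(2)*np.sin(np.radians(a+65.5)),145] for a in (45,135,225,315)])
im=np.ascontiguousarray(f['color'][:,:,::-1]); cv2.polylines(im,[np.int32(c)],True,(0,0,255),1); cv2.imwrite('pics/k1.png',im)
E
python3 plan.py '[[583.5,169.5,112,66]]'
```

```text
now [584.1 169.9 204.2] 65.9 f 0.749 0.0 t 15.4
 dp [-0.0, -0.0, 2.3] rz 0.0 rows 3 -> [584.1, 169.9, 112.2]
```

View pics/k1.png

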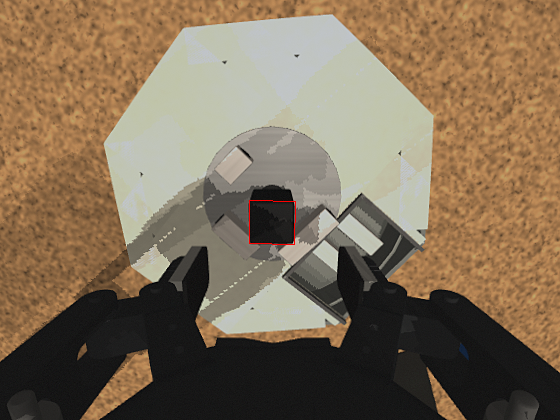

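The overlay sits on the knob's top face (249–295, 200–245). I'll descend, grip and turn.

Request:
{"name": "play_rows", "arguments": {"dp": [[0,0,0.5],[0,0,1.3],[0,0,2.0],[0,0,2.3],[0,0,2.3]], "rot": [[0,0,0],[0,0,0],[0,0,0],[0,0,0],[0,0,0]]}}

```text
clock: 15.83
eef_pos: [582.5, 169.1, 110.0]
tcp_rot: [-3.137, 0.004, 1.149]
contact_force: [-1.0, -0.5, -0.1]
opening: 0.747
grasp_force: 0.0
```

Request:
{"name": "play_rows", "arguments": {"dp": [[0,0,0],[0,0,0],[0,0,0],[0,0,0],[0,0,0]], "rot": [[0,0,0],[0,0,0],[0,0,0],[0,0,0],[0,0,0]], "fingers": 0, "grip_force": 50}}

```text
clock: 16.25
eef_pos: [583.2, 171.5, 115.2]
tcp_rot: [-3.139, -0.001, 1.148]
contact_force: [-11.3, 5.6, 8.4]
opening: 0.364
grasp_force: 53.0
```

Request:
{"name": "play_rows", "arguments": {"dp": [[0,0,0],[0,0,0],[0,0,0],[0,0,0],[0,0,0]], "rot": [[0,0,-0.5],[0,0,-1.3],[0,0,-2.2],[0,0,-3.1],[0,0,-4.0]]}}

```text
clock: 16.67
eef_pos: [582.3, 171.7, 115.2]
tcp_rot: [-3.137, -0.002, 1.571]
contact_force: [-15.8, 7.9, 12.3]
opening: 0.369
grasp_force: 53.4
```

```bash
python3 plan.py '[[583.5,169.5,112,160]]'
```

```text
now [582.3 171.7 115.2] 90.0 f 0.369 53.4 t 16.7
 dp [-0.0, 0.0, 0.05] rz -3.9 rows 4 -> [582.3, 171.7, 113.2]
 dp [-0.05, 0.0, 0.0] rz -3.9 rows 4 -> [583.1, 169.8, 113.2]
 dp [-0.0, 0.0, 0.05] rz -3.85 rows 4 -> [583.1, 169.8, 111.2]
```

Request:
{"name": "play_rows", "arguments": {"dp": [[0,-0.04,-0.05],[0,-0.04,-0.05],[0,-0.04,-0.05],[0,-0.04,-0.05],[0,-0.04,-0.05]], "rot": [[0,0,-0.9],[0,0,-1.8],[0,0,-2.7],[0,0,-3.6],[0,0,-4.5]]}}

```text
clock: 17.08
eef_pos: [581.1, 171.4, 115.3]
tcp_rot: [-3.139, -0.003, 2.043]
contact_force: [-7.3, 7.2, -8.3]
opening: 0.363
grasp_force: 56.9
```

Request:
{"name": "play_rows", "arguments": {"dp": [[0,0,0],[0,0,0],[0,0,0],[0,0,0],[0,0,0]], "rot": [[0,0,-0.9],[0,0,-1.8],[0,0,-2.7],[0,0,-3.6],[0,0,-4.5]]}}

```text
clock: 17.5
eef_pos: [580.3, 170.7, 115.3]
tcp_rot: [-3.139, -0.004, 2.514]
contact_force: [-9.5, 3.2, -4.5]
opening: 0.368
grasp_force: 57.2
```

Request:
{"name": "play_rows", "arguments": {"dp": [[0,0,0],[0,0,0],[0,0,0],[0,0,0],[0,0,0]], "rot": [[0,0,-0.9],[0,0,-1.6],[0,0,-2.2],[0,0,-2.6],[0,0,-2.6]]}}

```text
clock: 17.92
eef_pos: [580.0, 170.1, 115.3]
tcp_rot: [-3.139, -0.005, 2.785]
contact_force: [-10.7, 1.8, -4.2]
opening: 0.359
grasp_force: 57.5
```

Request:
{"name": "play_rows", "arguments": {"dp": [[0,0,0],[0,0,0],[0,0,0]], "rot": [[0,0,0],[0,0,0],[0,0,0]]}}

```text
clock: 18.17
eef_pos: [580.0, 170.1, 115.3]
tcp_rot: [-3.139, -0.005, 2.783]
contact_force: [-10.2, 1.8, -3.5]
opening: 0.367
grasp_force: 57.5
```

Request:
{"name": "play_rows", "arguments": {"dp": [[0,0,0],[0,0,0],[0,0,0],[0,0,0],[0,0,0]], "rot": [[0,0,0],[0,0,0],[0,0,0],[0,0,0],[0,0,0]], "fingers": 0.7}}

```text
clock: 18.58
eef_pos: [583.8, 170.3, 116.0]
tcp_rot: [3.141, 0.001, 2.782]
contact_force: [-0.1, -0.7, 0.3]
opening: 0.701
grasp_force: 0.0
```

Request:
{"name": "play_rows", "arguments": {"dp": [[0,0,-0.4],[0,0,-1.0],[0,0,-1.9],[0,0,-2.4],[0,0,-2.4]], "rot": [[0,0,0],[0,0,0],[0,0,0],[0,0,0],[0,0,0]]}}

```text
clock: 19.0
eef_pos: [586.1, 171.0, 216.7]
tcp_rot: [3.137, 0.007, 2.782]
contact_force: [-0.2, 0.2, 0.7]
opening: 0.705
grasp_force: 0.0
```

```bash
python3 - <<'E'
from h import *
s,f=wrist(); np.savez('w6.npz',**f); print(s['eef_pos'],s['tcp_rot'])
cv2.imwrite('pics/t6.png',top(f,600,130,75,220,200,3,1.2))
E
python3 plan.py '[[586.8,-183.3,205,199],[586.8,-183.3,9,199]]'
```

```text
[586.06010728 171.03124079 216.68274791] [3.13665523 0.00667301 2.78204123]
now [585.  170.7 214.2] 159.4 f 0.699 0.0 t 19.1
 dp [-1.6, -4.15, 0.1] rz -3.3 rows 5 -> [586.5, -7.2, 210.2]
 dp [-0.05, -4.4, 0.15] rz -3.3 rows 5 -> [586.0, -183.2, 204.2]
 dp [-0.0, -0.0, 2.45] rz 0.0 rows 3 -> [586.0, -183.2, 106.2]
 dp [-0.0, -0.0, 2.45] rz 0.0 rows 3 -> [586.0, -183.2, 8.2]
```

View pics/t6.png

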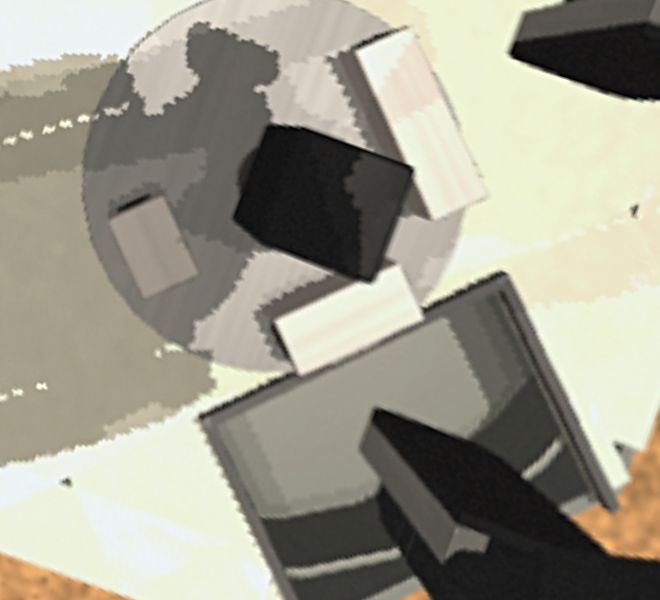

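The medium sample now stands at the opening, square to it (both edges at about 25°). Next is the near medium piece.

Request:
{"name": "play_rows", "arguments": {"dp": [[-0.3,-0.7,0],[-0.6,-1.5,0],[-0.95,-2.4,0],[-1.3,-3.3,0.1],[-1.6,-4.15,0.1]], "rot": [[0,0,-0.5],[0,0,-1.2],[0,0,-1.9],[0,0,-2.6],[0,0,-3.3]]}}

```text
clock: 19.47
eef_pos: [583.7, -9.5, 205.7]
tcp_rot: [-3.141, -0.002, 3.132]
contact_force: [1.3, 0.6, 0.1]
opening: 0.705
grasp_force: 0.0
```

Request:
{"name": "play_rows", "arguments": {"dp": [[0,-0.9,0],[0,-1.8,0],[0,-2.7,0.1],[-0.05,-3.6,0.1],[-0.05,-4.4,0.15]], "rot": [[0,0,-0.7],[0,0,-1.4],[0,0,-2.1],[0,0,-2.8],[0,0,-3.3]]}}

```text
clock: 19.88
eef_pos: [583.6, -185.8, 200.3]
tcp_rot: [3.141, -0.001, -2.806]
contact_force: [0.8, -0.3, -1.0]
opening: 0.702
grasp_force: 0.0
```

Request:
{"name": "play_rows", "arguments": {"dp": [[0,0,0],[0,0,0]], "rot": [[0,0,0],[0,0,0]]}}

```text
clock: 20.05
eef_pos: [583.3, -185.1, 199.9]
tcp_rot: [3.14, -0.001, -2.813]
contact_force: [0.2, -0.5, -0.1]
opening: 0.701
grasp_force: 0.0
```

```bash
python3 look.py; python3 plan.py '[[586.8,-183.3,9,199]]'
```

```text
[ 583.3 -185.1  199.9] -161.19607509873876
[ 470.6 -352.5   43.8   20.3 -158.6]
[ 583.3 -275.2   28.3   20.3  -22.5]
[ 485.6 -267.3   27.5   19.5 -160.3]
[ 587.  -183.1   44.1   20.1 -161.6]
now [ 583.5 -183.9  200.1] -161.1 f 0.699 0.0 t 20.1
 dp [-0.1, -0.0, 4.8] rz 0.0 rows 5 -> [587.3, -182.6, 8.1]
```

Request:
{"name": "play_rows", "arguments": {"dp": [[-0.1,0,0.7],[-0.1,0,1.6],[-0.1,0,2.5],[-0.1,0,3.4],[-0.1,0,3.9]], "rot": [[0,0,0],[0,0,0],[0,0,0],[0,0,0],[0,0,0]]}}

```text
clock: 20.52
eef_pos: [585.7, -179.9, 41.3]
tcp_rot: [3.139, -0.004, -2.809]
contact_force: [-0.7, -0.5, -0.2]
opening: 0.699
grasp_force: 0.0
```

Request:
{"name": "play_rows", "arguments": {"dp": [[0,0,0.4],[0,0,0.85],[0,0,0.85],[0,0,0.85]], "rot": [[0,0,0],[0,0,0],[0,0,0],[0,0,0]]}}

```text
clock: 20.85
eef_pos: [587.2, -180.8, 10.4]
tcp_rot: [3.14, -0.002, -2.809]
contact_force: [0.7, 0.0, 0.1]
opening: 0.702
grasp_force: 0.0
```

Request:
{"name": "play_rows", "arguments": {"dp": [[0,0,0],[0,0,0],[0,0,0],[0,0,0],[0,0,0]], "rot": [[0,0,0],[0,0,0],[0,0,0],[0,0,0],[0,0,0]], "fingers": 0, "grip_force": 60}}

```text
clock: 21.27
eef_pos: [588.8, -182.5, 12.8]
tcp_rot: [-3.141, 0.002, -2.81]
contact_force: [-0.6, 0.9, 6.3]
opening: 0.215
grasp_force: 59.1
```

Request:
{"name": "play_rows", "arguments": {"dp": [[0,0,0],[0,0,-0.4],[0,0,-1.2],[0,0,-2.2],[0,0,-3.2]], "rot": [[0,0,0],[0,0,0],[0,0,0],[0,0,0],[0,0,0]]}}

```text
clock: 21.68
eef_pos: [587.3, -182.2, 140.8]
tcp_rot: [3.141, -0.001, -2.81]
contact_force: [0.4, -0.6, -1.1]
opening: 0.213
grasp_force: 58.8
```

Request:
{"name": "play_rows", "arguments": {"dp": [[0,0,-0.9],[0,0,-1.7],[0,0,-1.8]], "rot": [[0,0,0],[0,0,0],[0,0,0]]}}

```text
clock: 21.93
eef_pos: [591.0, -183.4, 218.8]
tcp_rot: [-3.135, 0.008, -2.81]
contact_force: [0.8, -0.7, 0.2]
opening: 0.213
grasp_force: 58.8
```

```bash
python3 plan.py '[[645,84,210,115],[645,84,90,115],[645,84,28,115]]'
```

```text
now [ 591.  -183.4  218.8] -161.0 f 0.213 58.8 t 21.9
 dp [-1.15, 1.95, 0.05] rz 4.65 rows 4 -> [609.2, -94.7, 216.8]
 dp [-0.1, 2.3, 0.1] rz 4.65 rows 4 -> [627.4, -4.4, 212.8]
 dp [0.95, 2.05, 0.05] rz 4.7 rows 5 -> [646.1, 84.0, 210.8]
 dp [0.0, -0.0, 3.0] rz 0.0 rows 3 -> [646.1, 84.0, 90.8]
 dp [0.0, -0.0, 1.55] rz 0.0 rows 2 -> [646.1, 84.0, 28.8]
```

Request:
{"name": "play_rows", "arguments": {"dp": [[-0.15,0.3,0],[-0.4,0.7,0],[-0.65,1.1,0],[-0.9,1.5,0],[-1.15,1.95,0]], "rot": [[0,0,0.8],[0,0,1.8],[0,0,2.8],[0,0,3.8],[0,0,4.65]]}}

```text
clock: 22.35
eef_pos: [606.1, -93.1, 211.6]
tcp_rot: [-3.142, 0.001, 2.98]
contact_force: [-0.2, -0.0, -0.9]
opening: 0.215
grasp_force: 58.8
```

Request:
{"name": "play_rows", "arguments": {"dp": [[0,0.45,0],[0,0.9,0],[-0.05,1.4,0],[-0.1,1.9,0],[-0.1,2.3,0]], "rot": [[0,0,0.9],[0,0,1.9],[0,0,2.8],[0,0,3.8],[0,0,4.65]]}}

```text
clock: 22.77
eef_pos: [624.6, -2.1, 211.6]
tcp_rot: [3.141, 0.0, 2.494]
contact_force: [-0.6, -0.5, -0.7]
opening: 0.215
grasp_force: 58.8
```

Request:
{"name": "play_rows", "arguments": {"dp": [[0.2,0.45,0],[0.4,0.9,0],[0.6,1.35,0],[0.8,1.8,0],[0.95,2.05,0]], "rot": [[0,0,1.0],[0,0,2.0],[0,0,3.0],[0,0,4.0],[0,0,4.7]]}}

```text
clock: 23.18
eef_pos: [643.3, 86.8, 211.5]
tcp_rot: [3.141, -0.0, 2.002]
contact_force: [0.0, -0.8, -1.4]
opening: 0.217
grasp_force: 58.8
```

Request:
{"name": "play_rows", "arguments": {"dp": [[0,0,0],[0,0,0.8],[0,0,1.7],[0,0,2.5],[0,0,2.9]], "rot": [[0,0,0],[0,0,0],[0,0,0],[0,0,0],[0,0,0]]}}

```text
clock: 23.6
eef_pos: [640.5, 84.0, 91.6]
tcp_rot: [-3.137, -0.001, 2.009]
contact_force: [-0.4, -1.0, 0.5]
opening: 0.212
grasp_force: 58.8
```

```bash
python3 plan.py '[[644.5,83.5,30,115]]'
```

```text
now [640.5  84.   91.6] 115.1 f 0.212 58.8 t 23.6
 dp [-0.05, 0.1, 1.55] rz 0.0 rows 2 -> [645.0, 83.9, 29.6]
```

Request:
{"name": "play_rows", "arguments": {"dp": [[0,0,0.3],[0,0,0.9],[0,0,1.4],[0,0,1.55],[0,0,1.55]], "rot": [[0,0,0],[0,0,0],[0,0,0],[0,0,0],[0,0,0]]}}

```text
clock: 24.02
eef_pos: [642.1, 84.5, 32.2]
tcp_rot: [-3.139, -0.001, 2.008]
contact_force: [-0.8, -0.0, -0.8]
opening: 0.215
grasp_force: 58.8
```

Request:
{"name": "play_rows", "arguments": {"dp": [[0,0,0],[0,0,0],[0,0,0],[0,0,0],[0,0,0]], "rot": [[0,0,0],[0,0,0],[0,0,0],[0,0,0],[0,0,0]], "fingers": 0.36}}

```text
clock: 24.43
eef_pos: [643.5, 85.1, 34.2]
tcp_rot: [3.14, 0.0, 2.007]
contact_force: [0.8, 0.6, -0.6]
opening: 0.357
grasp_force: 0.0
```

Request:
{"name": "play_rows", "arguments": {"dp": [[0,0,-0.3],[0,0,-1.0],[0,0,-2.0],[0,0,-3.0],[0,0,-4.0]], "rot": [[0,0,0],[0,0,0],[0,0,0],[0,0,0],[0,0,0]]}}

```text
clock: 24.85
eef_pos: [642.6, 85.1, 195.9]
tcp_rot: [3.142, 0.0, 2.007]
contact_force: [1.0, -0.3, 0.3]
opening: 0.359
grasp_force: 0.0
```

Request:
{"name": "play_rows", "arguments": {"dp": [[0,0,-0.2],[0,0,-0.2]], "rot": [[0,0,0],[0,0,0]]}}

```text
clock: 25.02
eef_pos: [645.3, 85.4, 206.6]
tcp_rot: [3.134, 0.002, 2.007]
contact_force: [0.1, 0.2, -0.5]
opening: 0.358
grasp_force: 0.0
```

```bash
python3 - <<'E'
from h import *
s,f=wrist(); np.savez('w7.npz',**f)
E
python3 plan.py '[[470.5,-352.5,205,201.3]]'
```

```text
now [643.8  85.2 203.7] 115.0 f 0.359 0.0 t 25.1
 dp [-2.7, -2.85, -0.0] rz -4.8 rows 5 -> [586.1, -60.9, 203.7]
 dp [-1.0, -3.8, -0.0] rz -4.8 rows 5 -> [528.7, -207.1, 203.7]
 dp [0.95, -3.8, -0.05] rz -4.8 rows 5 -> [471.4, -353.0, 205.7]
```

Request:
{"name": "play_rows", "arguments": {"dp": [[-0.4,-0.45,0],[-1.0,-1.05,0],[-1.6,-1.7,0],[-2.2,-2.3,0],[-2.7,-2.85,0]], "rot": [[0,0,-0.8],[0,0,-1.8],[0,0,-2.8],[0,0,-3.8],[0,0,-4.8]], "fingers": 0.7}}

```text
clock: 25.48
eef_pos: [583.1, -62.5, 199.4]
tcp_rot: [-3.14, -0.003, 2.515]
contact_force: [1.0, -1.1, -0.2]
opening: 0.702
grasp_force: 0.0
```

Request:
{"name": "play_rows", "arguments": {"dp": [[-0.2,-0.75,0],[-0.4,-1.5,0],[-0.6,-2.3,0],[-0.8,-3.05,0],[-1.0,-3.8,0]], "rot": [[0,0,-1.0],[0,0,-2.0],[0,0,-2.9],[0,0,-3.9],[0,0,-4.8]]}}

```text
clock: 25.9
eef_pos: [525.8, -208.1, 199.5]
tcp_rot: [3.141, -0.003, 3.018]
contact_force: [1.0, -0.1, -0.3]
opening: 0.703
grasp_force: 0.0
```

Request:
{"name": "play_rows", "arguments": {"dp": [[0.2,-0.8,0],[0.4,-1.7,0],[0.65,-2.6,0],[0.85,-3.4,0],[0.95,-3.8,0]], "rot": [[0,0,-1.0],[0,0,-2.1],[0,0,-3.2],[0,0,-4.2],[0,0,-4.8]]}}

```text
clock: 26.32
eef_pos: [468.0, -355.5, 199.5]
tcp_rot: [3.14, -0.002, -2.764]
contact_force: [0.0, 0.6, -0.3]
opening: 0.701
grasp_force: 0.0
```

Request:
{"name": "play_rows", "arguments": {"dp": [[0,0,0],[0,0,0]], "rot": [[0,0,0],[0,0,0]]}}

```text
clock: 26.48
eef_pos: [469.3, -353.0, 199.6]
tcp_rot: [3.139, -0.001, -2.772]
contact_force: [0.2, 0.4, 1.2]
opening: 0.697
grasp_force: 0.0
```

```bash
python3 look.py; python3 plan.py '[[470.5,-352.5,9,201.3]]'
```

```text
[ 469.3 -353.   199.6] -158.79550777844352
[ 470.4 -352.7   45.2   20.6 -158.7]
[ 582.9 -275.4   28.5   20.6  -22.2]
[ 485.6 -267.4   28.8   20.4 -160.2]
now [ 469.8 -352.3  199.9] -158.7 f 0.696 0.0 t 26.5
 dp [-0.0, -0.0, 4.75] rz 0.0 rows 5 -> [469.8, -352.3, 9.9]
```

Request:
{"name": "play_rows", "arguments": {"dp": [[0,0,0.7],[0,0,1.6],[0,0,2.5],[0,0,3.4],[0,0,3.9]], "rot": [[0,0,0],[0,0,0],[0,0,0],[0,0,0],[0,0,0]]}}

```text
clock: 26.95
eef_pos: [469.1, -349.9, 41.3]
tcp_rot: [3.137, -0.002, -2.768]
contact_force: [-1.0, 0.3, 0.4]
opening: 0.703
grasp_force: 0.0
```

Request:
{"name": "play_rows", "arguments": {"dp": [[0,0,0.4],[0,0,0.85],[0,0,0.85],[0,0,0.85]], "rot": [[0,0,0],[0,0,0],[0,0,0],[0,0,0]]}}

```text
clock: 27.28
eef_pos: [470.2, -351.3, 10.4]
tcp_rot: [3.139, -0.001, -2.768]
contact_force: [-0.1, -0.4, 0.9]
opening: 0.703
grasp_force: 0.0
```

Request:
{"name": "play_rows", "arguments": {"dp": [[0,0,0],[0,0,0],[0,0,0],[0,0,0],[0,0,0]], "rot": [[0,0,0],[0,0,0],[0,0,0],[0,0,0],[0,0,0]], "fingers": 0, "grip_force": 60}}

```text
clock: 27.7
eef_pos: [471.3, -353.5, 12.7]
tcp_rot: [-3.14, 0.001, -2.768]
contact_force: [-0.3, 2.1, 6.0]
opening: 0.214
grasp_force: 59.1
```

Request:
{"name": "play_rows", "arguments": {"dp": [[0,0,0],[0,0,-0.4],[0,0,-1.2],[0,0,-2.2],[0,0,-3.2]], "rot": [[0,0,0],[0,0,0],[0,0,0],[0,0,0],[0,0,0]]}}

```text
clock: 28.12
eef_pos: [469.9, -352.7, 140.8]
tcp_rot: [3.141, -0.001, -2.768]
contact_force: [-0.6, 0.2, -0.8]
opening: 0.214
grasp_force: 58.8
```

Request:
{"name": "play_rows", "arguments": {"dp": [[0,0,-0.9],[0,0,-1.7],[0,0,-1.8],[0,0,-1.8]], "rot": [[0,0,0],[0,0,0],[0,0,0],[0,0,0]]}}

```text
clock: 28.45
eef_pos: [471.7, -354.1, 214.7]
tcp_rot: [-3.136, 0.003, -2.768]
contact_force: [-0.2, -0.7, -0.8]
opening: 0.213
grasp_force: 58.8
```

```bash
python3 plan.py '[[610,68,210,115],[610,68,90,115],[610,68,28,115]]'
```

```text
now [ 471.7 -354.1  214.7] -158.6 f 0.213 58.8 t 28.4
 dp [-2.35, 2.85, 0.05] rz 4.8 rows 5 -> [517.7, -213.7, 212.7]
 dp [-0.7, 3.65, 0.05] rz 4.8 rows 5 -> [564.3, -72.5, 210.7]
 dp [1.15, 3.5, 0.0] rz 4.8 rows 5 -> [609.9, 67.6, 210.7]
 dp [0.0, 0.0, 3.0] rz 0.0 rows 3 -> [609.9, 67.6, 90.7]
 dp [0.0, 0.0, 1.55] rz 0.0 rows 2 -> [609.9, 67.6, 28.7]
```

Request:
{"name": "play_rows", "arguments": {"dp": [[-0.35,0.4,0],[-0.85,1.05,0],[-1.35,1.65,0],[-1.85,2.25,0],[-2.35,2.85,0]], "rot": [[0,0,0.8],[0,0,1.8],[0,0,2.8],[0,0,3.8],[0,0,4.8]]}}

```text
clock: 28.87
eef_pos: [515.7, -211.0, 209.7]
tcp_rot: [3.141, -0.002, 3.007]
contact_force: [-0.5, -0.5, 0.0]
opening: 0.218
grasp_force: 58.8
```

Request:
{"name": "play_rows", "arguments": {"dp": [[-0.15,0.7,0],[-0.3,1.45,0],[-0.4,2.2,0],[-0.55,2.9,0],[-0.7,3.65,0]], "rot": [[0,0,1.0],[0,0,2.0],[0,0,2.9],[0,0,3.9],[0,0,4.8]]}}

```text
clock: 29.28
eef_pos: [562.2, -70.1, 209.7]
tcp_rot: [-3.14, -0.002, 2.504]
contact_force: [0.6, -0.1, -0.1]
opening: 0.217
grasp_force: 58.8
```

Request:
{"name": "play_rows", "arguments": {"dp": [[0.25,0.75,0],[0.5,1.5,0],[0.75,2.3,0],[1.0,3.1,0],[1.15,3.5,0]], "rot": [[0,0,1.0],[0,0,2.1],[0,0,3.2],[0,0,4.2],[0,0,4.8]]}}

```text
clock: 29.7
eef_pos: [608.6, 71.8, 209.6]
tcp_rot: [-3.14, -0.001, 2.002]
contact_force: [0.2, 0.5, -1.1]
opening: 0.209
grasp_force: 58.9
```

Request:
{"name": "play_rows", "arguments": {"dp": [[0,0,0],[0,0,0.8],[0,0,1.7],[0,0,2.5],[0,0,3.0]], "rot": [[0,0,0],[0,0,0],[0,0,0],[0,0,0],[0,0,0]]}}

```text
clock: 30.12
eef_pos: [605.5, 67.6, 86.9]
tcp_rot: [-3.136, -0.002, 2.008]
contact_force: [-0.2, 0.0, 0.1]
opening: 0.213
grasp_force: 58.9
```

```bash
python3 plan.py '[[610,68,30,115]]'
```

```text
now [605.5  67.6  86.9] 115.1 f 0.213 58.9 t 30.1
 dp [-0.05, 0.1, 1.4] rz 0.0 rows 2 -> [610.0, 67.5, 30.9]
```

Request:
{"name": "play_rows", "arguments": {"dp": [[0,0.05,0.3],[0,0.05,0.9],[0,0.05,1.35],[0,0.05,1.45],[0,0.05,1.45]], "rot": [[0,0,0],[0,0,0],[0,0,0],[0,0,0],[0,0,0]]}}

```text
clock: 30.53
eef_pos: [609.3, 69.0, 32.0]
tcp_rot: [-3.139, -0.001, 2.007]
contact_force: [0.6, -0.2, 0.4]
opening: 0.211
grasp_force: 58.9
```

Request:
{"name": "play_rows", "arguments": {"dp": [[0,0,0],[0,0,0],[0,0,0],[0,0,0],[0,0,0]], "rot": [[0,0,0],[0,0,0],[0,0,0],[0,0,0],[0,0,0]], "fingers": 0.36}}

```text
clock: 30.95
eef_pos: [610.9, 69.6, 34.2]
tcp_rot: [3.14, 0.0, 2.007]
contact_force: [1.0, 0.2, 0.1]
opening: 0.36
grasp_force: 0.0
```

Request:
{"name": "play_rows", "arguments": {"dp": [[0,0,-0.3],[0,0,-1.0],[0,0,-2.0],[0,0,-3.0],[0,0,-4.0]], "rot": [[0,0,0],[0,0,0],[0,0,0],[0,0,0],[0,0,0]]}}

```text
clock: 31.37
eef_pos: [610.0, 69.5, 196.0]
tcp_rot: [3.142, 0.0, 2.007]
contact_force: [0.6, 0.3, -0.2]
opening: 0.358
grasp_force: 0.0
```

Request:
{"name": "play_rows", "arguments": {"dp": [[0,0,0],[0,0,0],[0,0,0]], "rot": [[0,0,0],[0,0,0],[0,0,0]]}}

```text
clock: 31.62
eef_pos: [610.2, 69.5, 193.9]
tcp_rot: [3.141, 0.0, 2.007]
contact_force: [-0.2, -0.0, -1.1]
opening: 0.353
grasp_force: 0.0
```

```bash
python3 - <<'E'
from h import *
s,f=wrist(); np.savez('w8.npz',**f)
cv2.imwrite('pics/t8.png',top(f,600,130,60,220,200,3,1.2))
E
python3 plan.py '[[582,170.5,205,70]]'
```

```text
now [609.6  69.4 192.8] 115.0 f 0.361 0.0 t 31.7
 dp [1.3, 0.2, -0.15] rz 3.75 rows 4 -> [594.9, 119.9, 198.8]
 dp [1.3, -0.25, -0.15] rz 3.75 rows 4 -> [582.6, 171.5, 204.8]
```

View pics/t8.png

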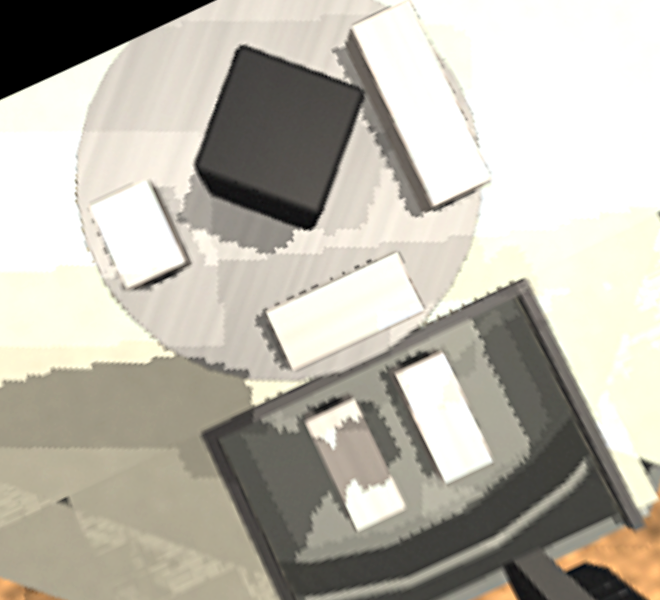

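Both mediums lie in the medium bin, at (355,465) and (445,415). Next I'll turn the drum another 90° to bring the short bin round.

Request:
{"name": "play_rows", "arguments": {"dp": [[0.2,0,0],[0.5,0.1,0],[0.8,0.1,-0.1],[1.1,0.2,-0.15],[1.3,0.2,-0.15]], "rot": [[0,0,0.6],[0,0,1.4],[0,0,2.2],[0,0,3.0],[0,0,3.8]], "fingers": 0.75}}

```text
clock: 32.08
eef_pos: [594.9, 120.9, 197.9]
tcp_rot: [-3.139, 0.0, 1.605]
contact_force: [0.5, -0.5, 0.9]
opening: 0.749
grasp_force: 0.0
```

Request:
{"name": "play_rows", "arguments": {"dp": [[0.3,-0.1,0],[0.6,-0.1,0],[0.9,-0.2,0],[1.2,-0.25,-0.1],[1.25,-0.25,-0.15]], "rot": [[0,0,0.8],[0,0,1.6],[0,0,2.5],[0,0,3.3],[0,0,3.8]]}}

```text
clock: 32.5
eef_pos: [582.2, 170.9, 203.6]
tcp_rot: [-3.138, 0.002, 1.208]
contact_force: [-0.4, 0.7, -0.2]
opening: 0.752
grasp_force: 0.0
```

Request:
{"name": "play_rows", "arguments": {"dp": [[0,0,0],[0,0,0]], "rot": [[0,0,0],[0,0,0]]}}

```text
clock: 32.67
eef_pos: [583.0, 169.5, 203.9]
tcp_rot: [-3.14, 0.002, 1.214]
contact_force: [-0.3, -0.1, -0.7]
opening: 0.75
grasp_force: 0.0
```

```bash
python3 plan.py '[[582,170.5,113,69.5]]'
```

```text
now [583.  169.5 203.9] 69.5 f 0.75 0.0 t 32.7
 dp [0.0, -0.05, 2.25] rz 0.0 rows 3 -> [581.1, 170.2, 113.9]
```

Rotation needed: 69.5° → 160° is 15.1 units.

Request:
{"name": "play_rows", "arguments": {"dp": [[0,-0.05,0.5],[0,-0.05,1.3],[0,-0.05,2.0],[0,-0.05,2.25],[0,-0.05,2.25]], "rot": [[0,0,0],[0,0,0],[0,0,0],[0,0,0],[0,0,0]]}}

```text
clock: 33.08
eef_pos: [579.7, 169.2, 112.1]
tcp_rot: [-3.137, 0.004, 1.212]
contact_force: [-0.4, 0.6, 0.4]
opening: 0.749
grasp_force: 0.0
```

Request:
{"name": "play_rows", "arguments": {"dp": [[0,0,0],[0,0,0],[0,0,0],[0,0,0],[0,0,0]], "rot": [[0,0,0],[0,0,0],[0,0,0],[0,0,0],[0,0,0]], "fingers": 0, "grip_force": 50}}

```text
clock: 33.5
eef_pos: [582.7, 170.6, 117.1]
tcp_rot: [3.14, -0.002, 1.211]
contact_force: [-1.8, 0.2, 6.6]
opening: 0.364
grasp_force: 52.4
```

Request:
{"name": "play_rows", "arguments": {"dp": [[0,0,-0.05],[0,0,-0.05],[0,0,-0.05],[0,0,-0.05],[0,0,-0.05]], "rot": [[0,0,-0.5],[0,0,-1.3],[0,0,-2.2],[0,0,-3.1],[0,0,-4.0]]}}

```text
clock: 33.92
eef_pos: [582.2, 170.7, 117.2]
tcp_rot: [3.141, -0.001, 1.634]
contact_force: [2.0, 2.3, -10.0]
opening: 0.368
grasp_force: 55.6
```

Request:
{"name": "play_rows", "arguments": {"dp": [[0,0,0],[0,0,0],[0,0,0],[0,0,0],[0,0,0]], "rot": [[0,0,-0.9],[0,0,-1.8],[0,0,-2.7],[0,0,-3.6],[0,0,-4.5]]}}

```text
clock: 34.33
eef_pos: [581.6, 170.5, 117.2]
tcp_rot: [-3.142, -0.001, 2.106]
contact_force: [0.1, 2.6, -6.8]
opening: 0.367
grasp_force: 55.9
```

Request:
{"name": "play_rows", "arguments": {"dp": [[0,0,0],[0,0,0],[0,0,0],[0,0,0],[0,0,0]], "rot": [[0,0,-0.9],[0,0,-1.8],[0,0,-2.7],[0,0,-3.6],[0,0,-4.5]]}}

```text
clock: 34.75
eef_pos: [581.2, 170.1, 117.2]
tcp_rot: [-3.141, -0.001, 2.577]
contact_force: [-1.1, -0.9, -5.2]
opening: 0.363
grasp_force: 56.1
```

Request:
{"name": "play_rows", "arguments": {"dp": [[0,0,0],[0,0,0],[0,0,0],[0,0,0],[0,0,0]], "rot": [[0,0,-0.9],[0,0,-1.6],[0,0,-2.1],[0,0,-2.1],[0,0,-2.1]]}}

```text
clock: 35.17
eef_pos: [581.0, 169.8, 117.2]
tcp_rot: [-3.14, -0.001, 2.791]
contact_force: [-4.3, -2.6, -2.9]
opening: 0.365
grasp_force: 56.4
```

```bash
python3 plan.py '[[582,170.5,113,160]]'; python3 -c "
from h import *
print(telemetry.sense()['contact_force'])"
```

```text
now [581.  169.8 117.2] 159.9 f 0.365 56.4 t 35.2
 dp [-0.0, 0.0, 0.1] rz 0.0 rows 1 -> [581.0, 169.8, 113.2]
[-4.29399244 -2.59751941 -2.88351461]
```

Request:
{"name": "play_rows", "arguments": {"dp": [[0,0,0],[0,0,0],[0,0,0],[0,0,0],[0,0,0]], "rot": [[0,0,0],[0,0,0],[0,0,0],[0,0,0],[0,0,0]], "fingers": 0.7}}

```text
clock: 35.58
eef_pos: [582.4, 170.5, 117.7]
tcp_rot: [3.141, 0.001, 2.792]
contact_force: [-0.1, 0.4, 0.6]
opening: 0.701
grasp_force: 0.0
```

Request:
{"name": "play_rows", "arguments": {"dp": [[0,0,-0.4],[0,0,-1.0],[0,0,-1.8],[0,0,-2.3],[0,0,-2.3]], "rot": [[0,0,0],[0,0,0],[0,0,0],[0,0,0],[0,0,0]]}}

```text
clock: 36.0
eef_pos: [584.6, 171.1, 214.3]
tcp_rot: [3.137, 0.006, 2.792]
contact_force: [1.8, 0.9, 0.6]
opening: 0.696
grasp_force: 0.0
```

```bash
python3 - <<'E'
from h import *
s,f=wrist(); np.savez('w9.npz',**f)
im=top(f,585,165,88,160,160,4)
g=cv2.cvtColor(im,cv2.COLOR_BGR2GRAY)
# drum angle from the sample's straight edge near the opening
for l in cv2.createLineSegmentDetector().detect(g)[0][:,0]:
    d=np.hypot(l[2]-l[0],l[3]-l[1])
    if d>70: print(np.round([505+(l[0]+l[2])/8,245-(l[1]+l[3])/8,d/4,np.degrees(np.arctan2(l[1]-l[3],l[2]-l[0]))%90],1))
E
python3 plan.py '[[583,-275.3,205,157.7]]'
```

```text
[597.3 185.1  18.2  70.7]
[615.8 209.2  19.9  22.7]
[590.1 121.5  18.5  27. ]
[565.  101.6  27.   25.6]
[625.7  94.6  35.5  70.2]
[616.5 153.4  30.4  69.8]
[596.1 134.6  21.1  24.8]
[584.5 147.1  28.3  69.7]
[613.9 191.2  30.2  25.4]
[659.6 127.3  23.9  25.5]
[607.7 118.3  25.7  25.8]
[570.9 102.3  34.5  25.4]
[636.9 133.9  32.2  25.7]
[658.1 122.   30.9  25.6]
[614.3 119.1  38.   26.1]
[582.2 103.8  32.8  25.9]
[657.3 119.7  34.1  25.7]
[567.7 203.8  23.5  25. ]
now [583.6 170.8 212. ] 160.0 f 0.699 0.0 t 36.0
 dp [-1.25, -3.5, 0.05] rz 0.15 rows 4 -> [582.6, 22.2, 210.0]
 dp [-1.35, -3.45, 0.05] rz 0.1 rows 4 -> [583.8, -126.0, 208.0]
 dp [-1.35, -3.5, 0.1] rz 0.15 rows 4 -> [582.7, -276.1, 204.0]
```

Request:
{"name": "play_rows", "arguments": {"dp": [[-0.2,-0.5,0],[-0.45,-1.2,0],[-0.7,-2.0,0],[-1.0,-2.8,0],[-1.25,-3.5,0.05]], "rot": [[0,0,0],[0,0,0.1],[0,0,0.15],[0,0,0.15],[0,0,0.15]]}}

```text
clock: 36.47
eef_pos: [580.3, 19.9, 206.3]
tcp_rot: [-3.141, -0.001, 2.777]
contact_force: [0.6, 0.7, 0.5]
opening: 0.703
grasp_force: 0.0
```

Request:
{"name": "play_rows", "arguments": {"dp": [[-0.3,-0.7,0],[-0.55,-1.4,0],[-0.8,-2.1,0],[-1.1,-2.8,0],[-1.35,-3.45,0.05]], "rot": [[0,0,0],[0,0,0.1],[0,0,0.1],[0,0,0.1],[0,0,0.1]]}}

```text
clock: 36.88
eef_pos: [581.7, -128.2, 204.3]
tcp_rot: [-3.141, -0.001, 2.766]
contact_force: [1.2, 0.2, -0.3]
opening: 0.704
grasp_force: 0.0
```

Request:
{"name": "play_rows", "arguments": {"dp": [[-0.3,-0.8,0],[-0.6,-1.6,0],[-0.9,-2.4,0],[-1.2,-3.2,0],[-1.35,-3.5,0.1]], "rot": [[0,0,0],[0,0,0.1],[0,0,0.1],[0,0,0.15],[0,0,0.15]]}}

```text
clock: 37.3
eef_pos: [580.6, -280.5, 200.5]
tcp_rot: [-3.14, 0.0, 2.748]
contact_force: [0.1, -0.1, 0.3]
opening: 0.701
grasp_force: 0.0
```

Request:
{"name": "play_rows", "arguments": {"dp": [[0,0,0],[0,0,0]], "rot": [[0,0,0],[0,0,0]]}}

```text
clock: 37.47
eef_pos: [580.4, -276.4, 199.7]
tcp_rot: [3.141, -0.002, 2.749]
contact_force: [-0.2, 1.2, -0.1]
opening: 0.702
grasp_force: 0.0
```

```bash
python3 look.py; python3 plan.py '[[583,-275.3,9,157.7]]'
```

```text
[ 580.4 -276.4  199.7] 157.50873577937995
[ 583.3 -275.3   28.8   20.4  -22.4]
[ 485.6 -267.4   27.9   20.  -160.3]
now [ 580.6 -275.6  200.2] 157.6 f 0.701 0.0 t 37.5
 dp [-0.05, 0.05, 4.8] rz 0.0 rows 5 -> [583.2, -274.5, 8.2]
```

Request:
{"name": "play_rows", "arguments": {"dp": [[-0.05,0,0.7],[-0.05,0,1.6],[-0.05,0,2.5],[-0.05,0,3.4],[-0.05,0,3.9]], "rot": [[0,0,0],[0,0,0],[0,0,0],[0,0,0],[0,0,0]]}}

```text
clock: 37.93
eef_pos: [581.2, -274.3, 41.5]
tcp_rot: [3.141, -0.005, 2.752]
contact_force: [-0.7, 0.5, 0.4]
opening: 0.699
grasp_force: 0.0
```

Request:
{"name": "play_rows", "arguments": {"dp": [[0,0,0.4],[0,0,0.85],[0,0,0.85],[0,0,0.85]], "rot": [[0,0,0],[0,0,0],[0,0,0],[0,0,0]]}}

```text
clock: 38.27
eef_pos: [582.5, -275.5, 10.7]
tcp_rot: [3.141, -0.002, 2.752]
contact_force: [0.7, -0.3, 1.1]
opening: 0.702
grasp_force: 0.0
```

Request:
{"name": "play_rows", "arguments": {"dp": [[0,0,0],[0,0,0],[0,0,0],[0,0,0],[0,0,0]], "rot": [[0,0,0],[0,0,0],[0,0,0],[0,0,0],[0,0,0]], "fingers": 0, "grip_force": 60}}

```text
clock: 38.68
eef_pos: [583.9, -277.6, 12.9]
tcp_rot: [3.141, 0.002, 2.75]
contact_force: [-0.2, 1.5, 7.2]
opening: 0.212
grasp_force: 59.0
```

Request:
{"name": "play_rows", "arguments": {"dp": [[0,0,0],[0,0,-0.4],[0,0,-1.2],[0,0,-2.2],[0,0,-3.2]], "rot": [[0,0,0],[0,0,0],[0,0,0],[0,0,0],[0,0,0]]}}

```text
clock: 39.1
eef_pos: [582.3, -277.1, 140.7]
tcp_rot: [3.141, -0.001, 2.75]
contact_force: [1.2, -0.6, 0.8]
opening: 0.211
grasp_force: 58.8
```

Request:
{"name": "play_rows", "arguments": {"dp": [[0,0,-0.9],[0,0,-1.7],[0,0,-1.8],[0,0,-1.8]], "rot": [[0,0,0],[0,0,0],[0,0,0],[0,0,0]]}}

```text
clock: 39.43
eef_pos: [584.4, -278.1, 214.9]
tcp_rot: [-3.141, 0.006, 2.75]
contact_force: [-1.1, 0.1, -2.0]
opening: 0.21
grasp_force: 58.8
```

```bash
python3 plan.py '[[644,84,210,115],[644,84,90,115],[644,84,28,115]]'
```

```text
now [ 584.4 -278.1  214.9] 157.6 f 0.21 58.8 t 39.4
 dp [1.05, 4.45, 0.05] rz 3.55 rows 5 -> [613.5, -97.6, 212.9]
 dp [2.6, 3.8, 0.05] rz 3.55 rows 5 -> [643.3, 84.2, 210.9]
 dp [-0.0, 0.0, 3.0] rz 0.0 rows 3 -> [643.3, 84.2, 90.9]
 dp [-0.0, 0.0, 1.55] rz 0.0 rows 2 -> [643.3, 84.2, 28.9]
```

Request:
{"name": "play_rows", "arguments": {"dp": [[0.15,0.6,0],[0.35,1.5,0],[0.6,2.5,0],[0.8,3.5,0],[1.05,4.45,0]], "rot": [[0,0,0.5],[0,0,1.2],[0,0,2.0],[0,0,2.8],[0,0,3.55]]}}

```text
clock: 39.85
eef_pos: [611.2, -95.0, 209.6]
tcp_rot: [-3.14, -0.002, 2.374]
contact_force: [1.7, -0.6, 0.2]
opening: 0.215
grasp_force: 58.8
```

Request:
{"name": "play_rows", "arguments": {"dp": [[0.55,0.8,0],[1.1,1.6,0],[1.65,2.4,0],[2.2,3.2,0],[2.6,3.8,0]], "rot": [[0,0,0.7],[0,0,1.5],[0,0,2.3],[0,0,3.0],[0,0,3.55]]}}

```text
clock: 40.27
eef_pos: [640.9, 87.8, 209.5]
tcp_rot: [-3.14, -0.001, 2.004]
contact_force: [-0.6, -0.1, 0.4]
opening: 0.211
grasp_force: 58.8
```

Request:
{"name": "play_rows", "arguments": {"dp": [[0,0,0],[0,0,0.8],[0,0,1.7],[0,0,2.5],[0,0,3.0]], "rot": [[0,0,0],[0,0,0],[0,0,0],[0,0,0],[0,0,0]]}}

```text
clock: 40.68
eef_pos: [638.8, 84.1, 86.6]
tcp_rot: [-3.136, -0.002, 2.008]
contact_force: [-0.0, -0.7, -0.2]
opening: 0.212
grasp_force: 58.8
```

```bash
python3 plan.py '[[644,84,30,115]]'
```

```text
now [638.8  84.1  86.6] 115.0 f 0.212 58.8 t 40.7
 dp [-0.05, 0.1, 1.4] rz 0.0 rows 2 -> [643.3, 83.9, 30.6]
```

Request:
{"name": "play_rows", "arguments": {"dp": [[0,0.05,0.3],[0,0.05,0.9],[0,0.05,1.35],[0,0.05,1.45],[0,0.05,1.45]], "rot": [[0,0,0],[0,0,0],[0,0,0],[0,0,0],[0,0,0]]}}

```text
clock: 41.1
eef_pos: [642.5, 85.3, 31.8]
tcp_rot: [-3.139, -0.001, 2.007]
contact_force: [-0.8, 0.1, 0.8]
opening: 0.212
grasp_force: 58.8
```

Request:
{"name": "play_rows", "arguments": {"dp": [[0,0,0],[0,0,0],[0,0,0],[0,0,0],[0,0,0]], "rot": [[0,0,0],[0,0,0],[0,0,0],[0,0,0],[0,0,0]], "fingers": 0.36}}

```text
clock: 41.52
eef_pos: [644.1, 85.9, 34.2]
tcp_rot: [3.14, 0.0, 2.007]
contact_force: [-0.7, -1.0, -0.5]
opening: 0.357
grasp_force: 0.0
```

Request:
{"name": "play_rows", "arguments": {"dp": [[0,0,-0.3],[0,0,-1.0],[0,0,-2.0],[0,0,-3.0],[0,0,-4.0]], "rot": [[0,0,0],[0,0,0],[0,0,0],[0,0,0],[0,0,0]]}}

```text
clock: 41.93
eef_pos: [643.2, 85.8, 196.0]
tcp_rot: [3.141, 0.0, 2.007]
contact_force: [1.9, 0.3, -0.3]
opening: 0.358
grasp_force: 0.0
```

Request:
{"name": "play_rows", "arguments": {"dp": [[0,0,-0.2],[0,0,-0.2]], "rot": [[0,0,0],[0,0,0]]}}

```text
clock: 42.1
eef_pos: [645.9, 86.1, 206.7]
tcp_rot: [3.134, 0.002, 2.007]
contact_force: [-0.2, 0.3, 0.1]
opening: 0.361
grasp_force: 0.0
```

```bash
python3 plan.py '[[485.6,-267.4,205,199.7]]'
```

```text
now [645.9  86.1 206.7] 115.0 f 0.361 0.0 t 42.1
 dp [-2.1, -2.45, 0.0] rz -4.7 rows 5 -> [592.6, -31.4, 206.7]
 dp [-0.7, -3.15, 0.0] rz -4.7 rows 5 -> [539.6, -149.1, 206.7]
 dp [0.9, -3.15, 0.05] rz -4.7 rows 5 -> [485.1, -268.3, 204.7]
```

Request:
{"name": "play_rows", "arguments": {"dp": [[-0.3,-0.35,0],[-0.75,-0.9,0],[-1.2,-1.4,0],[-1.65,-1.95,0],[-2.1,-2.45,0]], "rot": [[0,0,-0.8],[0,0,-1.8],[0,0,-2.8],[0,0,-3.8],[0,0,-4.7]], "fingers": 0.7}}

```text
clock: 42.52
eef_pos: [588.5, -32.7, 200.1]
tcp_rot: [-3.14, -0.002, 2.505]
contact_force: [0.2, -0.1, 0.2]
opening: 0.703
grasp_force: 0.0
```

Request:
{"name": "play_rows", "arguments": {"dp": [[-0.15,-0.65,0],[-0.3,-1.3,0],[-0.4,-1.9,0],[-0.55,-2.5,0],[-0.7,-3.15,0]], "rot": [[0,0,-0.9],[0,0,-1.9],[0,0,-2.8],[0,0,-3.8],[0,0,-4.7]]}}

```text
clock: 42.93
eef_pos: [535.8, -150.0, 200.2]
tcp_rot: [3.141, -0.002, 2.997]
contact_force: [-0.5, -0.5, -0.3]
opening: 0.701
grasp_force: 0.0
```

Request:
{"name": "play_rows", "arguments": {"dp": [[0.2,-0.65,0],[0.4,-1.35,0],[0.6,-2.1,0],[0.8,-2.8,0],[0.9,-3.15,0]], "rot": [[0,0,-1.0],[0,0,-2.1],[0,0,-3.2],[0,0,-4.2],[0,0,-4.7]]}}

```text
clock: 43.35
eef_pos: [480.7, -270.6, 200.3]
tcp_rot: [3.141, -0.002, -2.795]
contact_force: [-0.3, 0.3, -0.9]
opening: 0.704
grasp_force: 0.0
```

Request:
{"name": "play_rows", "arguments": {"dp": [[0,0,0],[0,0,0]], "rot": [[0,0,0],[0,0,0]]}}

```text
clock: 43.52
eef_pos: [481.9, -268.7, 200.4]
tcp_rot: [3.14, -0.001, -2.803]
contact_force: [0.4, -0.4, -0.8]
opening: 0.7
grasp_force: 0.0
```

```bash
python3 look.py; python3 plan.py '[[485.6,-267.4,9,199.7]]'
```

```text
[ 481.9 -268.7  200.4] -160.59279197797972
[ 485.5 -267.1   28.8   20.  -160.3]
now [ 482.4 -268.1  200.6] -160.6 f 0.701 0.0 t 43.6
 dp [-0.1, -0.0, 4.8] rz -0.05 rows 5 -> [486.1, -266.8, 8.6]
```

Request:
{"name": "play_rows", "arguments": {"dp": [[-0.1,0,0.7],[-0.1,0,1.6],[-0.1,0,2.5],[-0.1,0,3.4],[-0.1,0,3.9]], "rot": [[0,0,0],[0,0,0],[0,0,0],[0,0,0],[0,0,0]]}}

```text
clock: 43.98
eef_pos: [485.2, -264.8, 41.6]
tcp_rot: [3.138, -0.003, -2.8]
contact_force: [0.3, -0.8, 0.7]
opening: 0.702
grasp_force: 0.0
```

Request:
{"name": "play_rows", "arguments": {"dp": [[0,0,0.4],[0,0,0.85],[0,0,0.85],[0,0,0.85]], "rot": [[0,0,0],[0,0,0],[0,0,0],[0,0,0]]}}

```text
clock: 44.32
eef_pos: [486.2, -265.8, 10.5]
tcp_rot: [3.14, -0.002, -2.799]
contact_force: [0.5, 0.1, -0.1]
opening: 0.701
grasp_force: 0.0
```

Request:
{"name": "play_rows", "arguments": {"dp": [[0,0,0],[0,0,0],[0,0,0],[0,0,0],[0,0,0]], "rot": [[0,0,0],[0,0,0],[0,0,0],[0,0,0],[0,0,0]], "fingers": 0, "grip_force": 60}}

```text
clock: 44.73
eef_pos: [487.4, -267.6, 12.7]
tcp_rot: [-3.14, 0.001, -2.8]
contact_force: [-0.2, 0.8, 7.7]
opening: 0.214
grasp_force: 58.9
```

Request:
{"name": "play_rows", "arguments": {"dp": [[0,0,0],[0,0,-0.4],[0,0,-1.2],[0,0,-2.2],[0,0,-3.2]], "rot": [[0,0,0],[0,0,0],[0,0,0],[0,0,0],[0,0,0]]}}

```text
clock: 45.15
eef_pos: [485.9, -267.0, 140.8]
tcp_rot: [3.141, -0.001, -2.8]
contact_force: [0.4, 0.2, -1.1]
opening: 0.213
grasp_force: 58.9
```

Request:
{"name": "play_rows", "arguments": {"dp": [[0,0,-0.9],[0,0,-1.7],[0,0,-1.8],[0,0,-1.8]], "rot": [[0,0,0],[0,0,0],[0,0,0],[0,0,0]]}}

```text
clock: 45.48
eef_pos: [488.0, -268.1, 214.5]
tcp_rot: [-3.137, 0.004, -2.8]
contact_force: [-0.0, 0.4, -0.6]
opening: 0.21
grasp_force: 58.9
```

```bash
python3 plan.py '[[610,68,210,115],[610,68,90,115],[610,68,28,115]]'
```

```text
now [ 488.  -268.1  214.5] -160.4 f 0.21 58.9 t 45.5
 dp [-1.9, 2.3, 0.05] rz 4.7 rows 5 -> [528.7, -155.9, 212.5]
 dp [-0.6, 2.9, 0.05] rz 4.7 rows 5 -> [569.8, -44.8, 210.5]
 dp [0.9, 2.85, 0.0] rz 4.7 rows 5 -> [609.3, 68.0, 210.5]
 dp [-0.0, 0.0, 3.0] rz 0.0 rows 3 -> [609.3, 68.0, 90.5]
 dp [-0.0, 0.0, 1.55] rz 0.0 rows 2 -> [609.3, 68.0, 28.5]
```

Request:
{"name": "play_rows", "arguments": {"dp": [[-0.3,0.35,0],[-0.7,0.85,0],[-1.1,1.35,0],[-1.5,1.8,0],[-1.9,2.3,0]], "rot": [[0,0,0.8],[0,0,1.8],[0,0,2.8],[0,0,3.8],[0,0,4.7]]}}

```text
clock: 45.9
eef_pos: [526.6, -154.0, 209.8]
tcp_rot: [3.141, -0.002, 2.986]
contact_force: [0.5, 0.1, -0.4]
opening: 0.213
grasp_force: 58.9
```

Request:
{"name": "play_rows", "arguments": {"dp": [[-0.1,0.6,0],[-0.25,1.2,0],[-0.4,1.75,0],[-0.5,2.3,0],[-0.6,2.9,0]], "rot": [[0,0,0.9],[0,0,1.9],[0,0,2.8],[0,0,3.8],[0,0,4.7]]}}

```text
clock: 46.32
eef_pos: [567.7, -43.0, 209.6]
tcp_rot: [-3.14, -0.002, 2.494]
contact_force: [-0.3, 0.1, -0.7]
opening: 0.213
grasp_force: 58.9
```

Request:
{"name": "play_rows", "arguments": {"dp": [[0.2,0.6,0],[0.4,1.25,0],[0.6,1.95,0],[0.8,2.55,0],[0.9,2.85,0]], "rot": [[0,0,1.0],[0,0,2.1],[0,0,3.2],[0,0,4.2],[0,0,4.7]]}}

```text
clock: 46.73
eef_pos: [607.7, 71.4, 209.5]
tcp_rot: [-3.14, -0.001, 2.002]
contact_force: [0.0, 0.1, -0.3]
opening: 0.211
grasp_force: 58.9
```

Request:
{"name": "play_rows", "arguments": {"dp": [[0,0,0],[0,0,0.8],[0,0,1.7],[0,0,2.5],[0,0,3.0]], "rot": [[0,0,0],[0,0,0],[0,0,0],[0,0,0],[0,0,0]]}}

```text
clock: 47.15
eef_pos: [604.8, 67.7, 87.0]
tcp_rot: [-3.136, -0.002, 2.009]
contact_force: [-0.2, -0.5, -0.6]
opening: 0.212
grasp_force: 58.9
```

```bash
python3 plan.py '[[610,68,30,115]]'
```

```text
now [604.8  67.7  87. ] 115.1 f 0.212 58.9 t 47.1
 dp [-0.05, 0.1, 1.4] rz 0.0 rows 2 -> [609.3, 67.6, 31.0]
```

Request:
{"name": "play_rows", "arguments": {"dp": [[0,0.05,0.3],[0,0.05,0.9],[0,0.05,1.35],[0,0.05,1.45],[0,0.05,1.45]], "rot": [[0,0,0],[0,0,0],[0,0,0],[0,0,0],[0,0,0]]}}

```text
clock: 47.57
eef_pos: [608.6, 69.1, 32.1]
tcp_rot: [-3.139, -0.001, 2.007]
contact_force: [-0.5, 0.0, -0.6]
opening: 0.216
grasp_force: 58.9
```

Request:
{"name": "play_rows", "arguments": {"dp": [[0,0,0],[0,0,0],[0,0,0],[0,0,0],[0,0,0]], "rot": [[0,0,0],[0,0,0],[0,0,0],[0,0,0],[0,0,0]], "fingers": 0.36}}

```text
clock: 47.98
eef_pos: [610.1, 69.8, 34.1]
tcp_rot: [3.14, 0.0, 2.007]
contact_force: [0.2, 1.2, -0.1]
opening: 0.357
grasp_force: 0.0
```

Request:
{"name": "play_rows", "arguments": {"dp": [[0,0,-0.3],[0,0,-1.0],[0,0,-2.0],[0,0,-3.0],[0,0,-4.0]], "rot": [[0,0,0],[0,0,0],[0,0,0],[0,0,0],[0,0,0]]}}

```text
clock: 48.4
eef_pos: [609.2, 69.7, 195.9]
tcp_rot: [-3.142, 0.0, 2.007]
contact_force: [0.9, 0.0, -0.1]
opening: 0.361
grasp_force: 0.0
```

Request:
{"name": "play_rows", "arguments": {"dp": [[0,0,0],[0,0,0],[0,0,0]], "rot": [[0,0,0],[0,0,0],[0,0,0]]}}

```text
clock: 48.65
eef_pos: [609.4, 69.7, 193.9]
tcp_rot: [3.141, 0.0, 2.007]
contact_force: [-0.7, -0.1, -0.1]
opening: 0.36
grasp_force: 0.0
```

```bash
python3 - <<'E'
from h import *
s,f=wrist(); np.savez('w10.npz',**f)
cv2.imwrite('pics/t10.png',top(f,600,130,60,220,200,3,1.2))
E
python3 plan.py '[[582,170,205,70]]'
```

```text
now [608.9  69.6 192.8] 115.0 f 0.362 0.0 t 48.7
 dp [1.3, 0.25, -0.15] rz 3.75 rows 4 -> [596.0, 121.0, 198.8]
 dp [1.25, -0.3, -0.15] rz 3.75 rows 4 -> [581.8, 170.4, 204.8]
```

View pics/t10.png

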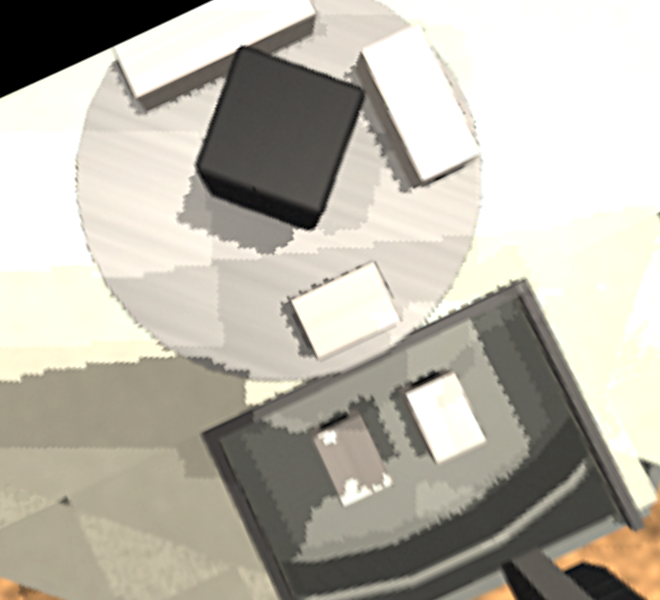

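Both shorts lie in the short bin, at (350,460) and (445,415). Last is a 90° turn to the blank quarter.

Request:
{"name": "play_rows", "arguments": {"dp": [[0.2,0,0],[0.5,0.1,0],[0.8,0.1,-0.1],[1.1,0.2,-0.15],[1.3,0.25,-0.15]], "rot": [[0,0,0.6],[0,0,1.4],[0,0,2.2],[0,0,3.0],[0,0,3.75]], "fingers": 0.75}}

```text
clock: 49.12
eef_pos: [595.7, 121.8, 197.9]
tcp_rot: [-3.139, 0.0, 1.61]
contact_force: [0.3, 0.0, -0.2]
opening: 0.751
grasp_force: 0.0
```

Request:
{"name": "play_rows", "arguments": {"dp": [[0.3,-0.1,0],[0.6,-0.15,0],[0.9,-0.2,0],[1.2,-0.3,-0.1],[1.25,-0.3,-0.15]], "rot": [[0,0,0.8],[0,0,1.6],[0,0,2.5],[0,0,3.3],[0,0,3.75]]}}

```text
clock: 49.53
eef_pos: [580.9, 171.7, 203.5]
tcp_rot: [-3.138, 0.002, 1.218]
contact_force: [-0.5, -0.3, -0.4]
opening: 0.752
grasp_force: 0.0
```

Request:
{"name": "play_rows", "arguments": {"dp": [[0,0,0],[0,0,0]], "rot": [[0,0,0],[0,0,0]]}}

```text
clock: 49.7
eef_pos: [581.9, 170.3, 203.9]
tcp_rot: [-3.14, 0.001, 1.224]
contact_force: [-0.4, -0.2, 0.7]
opening: 0.751
grasp_force: 0.0
```

```bash
python3 plan.py '[[582,170.2,115,70]]'
```

```text
now [581.9 170.3 203.9] 70.1 f 0.751 0.0 t 49.7
 dp [-0.0, 0.0, 2.2] rz 0.0 rows 3 -> [581.9, 170.3, 115.9]
```

Request:
{"name": "play_rows", "arguments": {"dp": [[0,0,0.5],[0,0,1.3],[0,0,2.0],[0,0,2.2],[0,0,2.2]], "rot": [[0,0,0],[0,0,0],[0,0,0],[0,0,0],[0,0,0]]}}

```text
clock: 50.12
eef_pos: [580.5, 169.4, 114.4]
tcp_rot: [-3.137, 0.004, 1.222]
contact_force: [-0.6, 0.4, 0.3]
opening: 0.752
grasp_force: 0.0
```

Request:
{"name": "play_rows", "arguments": {"dp": [[0,0,0],[0,0,0],[0,0,0],[0,0,0],[0,0,0]], "rot": [[0,0,0],[0,0,0],[0,0,0],[0,0,0],[0,0,0]], "fingers": 0, "grip_force": 50}}

```text
clock: 50.53
eef_pos: [582.9, 170.9, 119.2]
tcp_rot: [3.141, -0.001, 1.222]
contact_force: [-3.8, 1.1, 6.0]
opening: 0.364
grasp_force: 52.3
```

Request:
{"name": "play_rows", "arguments": {"dp": [[0,0,-0.05],[0,0,-0.05],[0,0,-0.05],[0,0,-0.05],[0,0,-0.05]], "rot": [[0,0,-0.5],[0,0,-1.3],[0,0,-2.2],[0,0,-3.1],[0,0,-4.0]]}}

```text
clock: 50.95
eef_pos: [582.2, 171.0, 119.3]
tcp_rot: [-3.141, -0.001, 1.645]
contact_force: [-1.2, 3.6, -8.9]
opening: 0.363
grasp_force: 55.6
```

Request:
{"name": "play_rows", "arguments": {"dp": [[0,0,0],[0,0,0],[0,0,0],[0,0,0],[0,0,0]], "rot": [[0,0,-0.9],[0,0,-1.8],[0,0,-2.7],[0,0,-3.6],[0,0,-4.5]]}}

```text
clock: 51.37
eef_pos: [581.4, 170.8, 119.3]
tcp_rot: [-3.14, -0.001, 2.116]
contact_force: [-4.4, 2.3, -6.3]
opening: 0.368
grasp_force: 56.0
```

Request:
{"name": "play_rows", "arguments": {"dp": [[0,0,0],[0,0,0],[0,0,0],[0,0,0],[0,0,0]], "rot": [[0,0,-0.9],[0,0,-1.8],[0,0,-2.7],[0,0,-3.6],[0,0,-4.5]]}}

```text
clock: 51.78
eef_pos: [580.8, 170.3, 119.3]
tcp_rot: [-3.14, -0.002, 2.587]
contact_force: [-6.3, -0.5, -4.7]
opening: 0.367
grasp_force: 56.3
```

Request:
{"name": "play_rows", "arguments": {"dp": [[0,0,0],[0,0,0],[0,0,0],[0,0,0],[0,0,0]], "rot": [[0,0,-0.9],[0,0,-1.6],[0,0,-2.05],[0,0,-2.05],[0,0,-2.05]]}}

```text
clock: 52.2
eef_pos: [580.7, 169.9, 119.3]
tcp_rot: [-3.14, -0.003, 2.798]
contact_force: [-5.7, -1.7, -3.2]
opening: 0.363
grasp_force: 56.4
```

Request:
{"name": "play_rows", "arguments": {"dp": [[0,0,0],[0,0,0],[0,0,0],[0,0,0],[0,0,0]], "rot": [[0,0,0],[0,0,0],[0,0,0],[0,0,0],[0,0,0]], "fingers": 0.7}}

```text
clock: 52.62
eef_pos: [583.1, 170.6, 119.9]
tcp_rot: [3.141, 0.001, 2.798]
contact_force: [-0.3, -0.5, -0.1]
opening: 0.699
grasp_force: 0.0
```

Request:
{"name": "play_rows", "arguments": {"dp": [[0,0,-0.4],[0,0,-1.0],[0,0,-1.8],[0,0,-2.6],[0,0,-2.6]], "rot": [[0,0,0],[0,0,0],[0,0,0],[0,0,0],[0,0,0]]}}

```text
clock: 53.03
eef_pos: [586.0, 171.4, 230.0]
tcp_rot: [3.136, 0.008, 2.798]
contact_force: [2.0, 0.4, 0.3]
opening: 0.698
grasp_force: 0.0
```

Request:
{"name": "play_rows", "arguments": {"dp": [[1.5,0,-0.4],[1.5,0,-0.4],[1.5,0,-0.4],[1.5,0,-0.4]], "rot": [[0,0,0],[0,0,0],[0,0,0],[0,0,0]]}}

```text
clock: 53.37
eef_pos: [525.9, 191.1, 240.0]
tcp_rot: [3.141, 0.001, 2.799]
contact_force: [0.6, 0.0, 1.0]
opening: 0.696
grasp_force: 0.0
```

Run:
```python
from h import *
s,f=wrist(); np.savez('w11.npz',**f); print(s['eef_pos'],s['tcp_rot'])
cv2.imwrite('pics/t11.png',top(f,600,130,64,220,200,3,1.2))
g=cv2.cvtColor(top(f,600,130,60,220,200,4),cv2.COLOR_BGR2GRAY)
for l in cv2.createLineSegmentDetector().detect(g)[0][:,0]:
    d=np.hypot(l[2]-l[0],l[3]-l[1])
    if d>80: print(np.round([490+(l[0]+l[2])/8,230-(l[1]+l[3])/8,d/4,np.degrees(np.arctan2(l[1]-l[3],l[2]-l[0]))%90],1))
```

```text
[525.90198191 191.1459926  240.01789465] [3.14062322e+00 1.33248393e-03 2.79897106e+00]
[648.2 223.1  23.   71.7]
[689.5 219.8  24.4   1.4]
[645.5 128.3  23.2  26.3]
[634.4 173.5  36.1  70.6]
[646.  149.8  32.9  70.2]
[685.7  44.8  22.4  84.5]
[680.3 108.9  61.1  25.5]
[533.5 172.7  20.3  24.6]
[538.  138.8  63.4  25.6]
[566.  220.7  45.9  25.3]
[621.3 132.6  30.3  70.8]
[595.9 142.2  21.5  63.1]
[630.4 184.6  25.3  25.4]
[631.4  69.6  34.7  49.2]
[699.6  91.8  24.7  63.4]
[651.5 128.3  33.4  25.4]
[667.3  64.4  37.4  38.5]
[678.9  52.   22.1  25.2]
[500.7  33.9  22.9  70.8]
[580.3 204.2  38.9  25.3]
[661.8  68.4  41.4  25.7]
[563.6 134.   33.4  25.4]
[582.5  77.2  49.3  40.9]
[582.4  57.4  36.7  37.4]
[666.3  58.8  27.9  38.1]
[678.6 103.1  59.3  25.6]
[643.6 120.1  31.6  25.5]
```

View pics/t11.png

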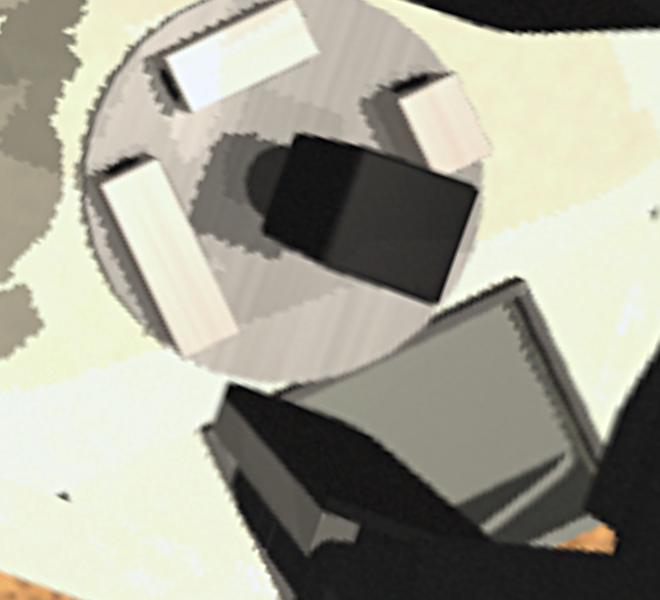

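The blank quarter fills the opening, with no sample on that side. The dial edges (25.3°) match the case edges (25.4–25.6°). The arm is clear, so I'm handing in.

```bash
python3 -c "
from h import *
print(r.sign_off())"
```

```text
the job is handed in; nothing more can be done
None
```

All six pieces are in their own bins, the blank quarter shuts the opening, the spray can, tape and wrench were not touched, and the job is handed in at about 53 s of the 210 s allowed.

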